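# Unlock an enclosure with its panel key, put the key away and open the door

### The job

The wiring enclosure lying on its back is locked, with its panel key left on the latch: turn the key a full quarter turn anticlockwise (seen from above) to unlock it, then lift the key off and lay it fully down in its own cut-out in the foam tool tray. Swing the enclosure door, the one with the black pull handle, up and past upright until it rests fully open by itself. Leave the spanner, screwdriver, cream plastic box and lamp holder where they are.

Things in the scene. Friction and masses are not known exactly. Their poses are not given: they have to be found in the camera images.
- enclosure: Light grey steel enclosure, 200 (x) by 300 (y) mm, lying on its back, screwed to a 220 x 320 mm plywood board fixed to the bench. Origin: centre of the board's underside, on the bench; z up. Its whole top is the door, 206 x 306 mm, outer face 105 mm above the bench. Hinge along the +x edge (away from the robot), free edge at -x. It stands left or right of the tray, turned up to 0.25 rad.
- door (a joint): Angle of the door about its hinge: 0 closed, 1.57 upright, 1.85 on its stop. The door weighs about 0.6 kg, lightly damped hinge. Let go below upright it falls shut; beyond about 1.65 it sinks by itself onto the stop. It cannot be lifted until the latch is turned beyond about 1.2.
- door_hinge (a point): Middle of the hinge line, turning with the door: in the enclosure's frame at x = +100, y = 0, z = 98 mm. The hinge runs along the enclosure's y; the door opens about +y (the free edge rises and goes over to +x). With the door closed its axes are the enclosure's.
- pull_bar (a point): Middle of the black pull handle: a round bar 10 mm thick and 90 mm long along the enclosure's y, on a leg at each end, its centre line 40 mm off the door's outer face, 16 mm from the free edge. In the door_hinge frame: x = -187, y = +80, z = +47 mm. It turns with the door.
- latch_stud (a point): Foot of the latch's square brass stud (12 x 12 mm, 13 mm tall), on its axis, on a 38 mm round plate 2 mm thick on the door. In the enclosure's frame, door closed: x = -62, y = -35, z = 107 mm. z is the turning axis; it turns with the latch. At the start the key covers it.
- latch (a joint): Angle of the cam latch: 0 to 0.06 at the start (locked), 1.57 fully unlocked against its stop; positive is anticlockwise seen from above. It turns stiffly (0.12 N m) and stays where it is left.
- key: Panel key, 138 mm, 0.15 kg: round steel head (34 mm diameter, z 16 to 32 mm) over a square barrel (19.5 mm, z 0 to 16) with a 13.5 mm square socket below, and a red lever (16 wide, z 20 to 32 mm) along +x to a 26 mm round end at x = 108. Origin: socket axis, underside of the barrel; z up. It starts over the stud, standing on the plate, lever to the enclosure's -y; it lifts straight off.
- key_grip (a point): Middle of the key's red lever (half its height), at x = 60, z = 26 mm in the key's frame; axes as the key's. The lever is 16 mm wide and 12 mm thick here. The key has about 0.13 rad of play on the stud either way. Its centre of mass is in the head, at about x = 8 mm.
- tray: Fixed tool tray, 266 x 226 mm, 45 mm high (rim 47), of dark foam with light green cut-outs. Origin: centre of its underside, on the bench. Three cut-outs run along its x: the panel key's (+y side, empty, round head pocket at the -x end), the spanner's (middle, holding the spanner), the screwdriver's (-y side, empty, too narrow for the key). Turned up to 0.4 rad.
- key_home (a point): Where the seated key's origin lies, on the floor of the 38 mm head pocket, 26 mm below the foam's top: x = -55, y = +55, z = 19 mm in the tray's frame, axes as the tray's. Seated, the key's axes match (lever to +x), lever 6 mm proud. 2 mm play all round. A finger scoop 29 mm deep, 44 mm along x, 45 mm to each side of the lever, is centred under the key's x = 60 mm.
- spanner: Steel spanner, 180 mm long, lying in the tray's middle cut-out. Origin at the centre of its underside. Not to be moved.
- screwdriver: Screwdriver with a green handle, 200 mm long, lying on the bench beyond the work. Not to be moved.
- pvc_box: Small open cream plastic box, 100 x 100 x 45 mm, on the bench at the outer side of the work. Not to be moved.
- lamp_holder: Cream lamp holder, 68 mm across and 58 mm tall, on the bench at the outer side of the work. Not to be moved.
Things that resemble listed ones, but are neither listed nor needed, are in the scene too. Of the things like the key, leave any that is orange or pink; of the rest the smaller one is meant.

How it is judged:
By the outcome, as a careful person would: the job done as asked, in the order asked, and still so for the second after the job is handed in, with the robot touching nothing.
It also fails if it takes over 69 s, if anything falls off the work surface, if the arm or the gripper's body presses on something with over 40 N, if the wrist force passes 120 N, or if a joint passes its speed limit or range.

### The arm

A 6-joint arm with a two-finger parallel gripper is mounted at the origin on the work surface. World frame = base frame: x ahead of the robot, y to its left, z up, the work surface at z = 0. Lengths are in m, angles in degrees, forces in N, time in s.
With the tool pointing down it reaches from about 0.35 to 0.725 m from the base axis. Payload 6 kg.
Tool frame: the origin (TCP) lies midway between the tips of the shut fingers; the grasp point (between the pads) lies 19 mm behind it; z points along the fingers, y is the direction in which the jaws open and shut (so a half turn about z gives the same grasp; the last joint's range is limited). The gripper opens to 85 mm and grips with 20 to 120 N. Pads are 22 mm wide; open, the fingers measure 114 mm over their backs; the gripper's body (76 mm by 85 mm) begins 54 mm behind the grasp point. The pads swing forward as they close: fully open they stand 13 mm farther back than shut.
Start: joints at [90.969, 2.303, 4.859, 0, -92.561, -19.12], TCP at [0.187, 0.57, 0.231] pointing down, gripper open.
Joint ranges: [-146.85, 146.85], [-73.84, 115.35], [-62.03, 85.46], [-188.31, 113.3], [-161.28, -10.13], [-171.36, 171.36]. Speed limits (degrees/s): [147.25, 147.25, 172.46, 180, 180, 180].

### API

Orientations are given as [roll, pitch, yaw] about the fixed x, y, z axes, in that order (R = Rz(yaw) Ry(pitch) Rx(roll)).
In Python, from cell import arm gives the robot as it stands.
- The arm moves only by the shell command python3 -m inch 'ROWS'. ROWS is JSON, a list of rows, each a list of 3 entries, a list of its own where there are three numbers: the turn, a rotation vector about the tool's x, y, z as a fraction of full scale, then the shift along the tool's x, y, z as a fraction of full scale, then the gripper command: -1 is shut, 1 is fully open, values between are in proportion. A call has 1 to 12 rows; each row shifts and turns the commanded pose from where the row before left it, along the tool's axes as they then stand; what a row does not reach is not made up. Full scale, the value 1, is 0.3 m for a shift and 90 degrees for a turn. A row lasts 1/8 s, in which the tool goes at most 62.5 mm and 10.7 degrees, less where a joint would pass 70% of its speed; a pose out of reach is approached as far as the arm can. A call with a number of a shift or a turn outside -1 to 1 is refused whole. A call with a gripper value outside its range is refused whole. The fingers move at their own pace and stop on an object; the grip force is fixed at half the most. Time passes only in rows, so rows that do not move let the fingers close. It gives the time, the measured TCP pose, the force and the opening at its end, in the units of the state.
- arm.read_state(): the state, without advancing time (a new reading comes with each control period).
- arm.read_camera(name): name is "side" or "top" or "wrist"; returns (picture, depth): 480x640x3 uint8, red, green, blue; 480x640 float32, m along the optical axis (not along the pixel's ray), 0 where there is no reading.
- arm.camera_model(name): a dict with "mtx" (3x3 intrinsics, pixels), "eye" and "rotation" of the camera in the world; the wrist camera has in their place "tool_from_camera" (4x4, takes a point from camera to tool coordinates, whose origin is the TCP and whose axes are the flange's). Camera axes: x right, y up, looking along -z (the intrinsics and any distortion apply to the point x, -y, -z); pixel columns grow to the right and rows downward; lengths in m; the calibration is good to about 2 mm. The wrist camera is an equidistant fisheye: a pixel r from the principal point sees the ray r / f radians off the axis. A picture is of the moment at which its call begins: read the wrist's pose just before it. camera_model takes no time and is no camera call.
- arm.job_done(): hands the job in, once; it reports no verdict.
The state is a dict: "clock": time; "qpos": joint angles; "joint_velocities": joint speeds; "effort": joint torques, N m; "tool_pos": TCP position; "eef_rot": TCP orientation; "force": force on the tool from outside, world axes, zero at the start; "ft_torque": the same for the moment, N m; "gripper_width": finger opening in m.
Only numpy, scipy, OpenCV 4.12 (cv2) and the standard library are available. Lean on these libraries where they do the work, as an engineer would, in place of code of your own. Each camera call takes 0.05 s, during which the arm holds its last target.

## Working session

There is one attempt and no reset: what is moved stays moved. The work goes in short steps, Python scripts to look and compute and a shell command to move; the robot and the scene stay as the last step left them, time stands still between calls to the robot, and variables do not carry over. Pictures are saved under pics/ and viewed, and the job is handed in when it is done.

```bash
ls; mkdir -p pics
python3 - <<'E'
from cell import arm
import cv2
print(arm.read_state())
for n in ("top","side","wrist"):
    p,d=arm.read_camera(n); cv2.imwrite(f"pics/{n}0.png",p[:,:,::-1]); 
    import numpy as np; np.savez(f"{n}0.npz",p=p,d=d)
    print(n,arm.camera_model(n))
E
```

```text
pics
{'clock': 0.0, 'qpos': array([ 9.09680690e+01,  2.33885767e+00,  4.80178045e+00, -2.73307160e-02,
       -9.25620348e+01, -1.91184713e+01]), 'joint_velocities': array([ 0.08106792,  0.03429573,  0.01631651,  0.01338471, -0.09827587,
       -0.04575878]), 'effort': array([-6.94807277e-04, -3.68202353e+01,  3.47420454e+01,  6.93205833e+00,
       -5.34614941e-03, -1.18352722e-05]), 'tool_pos': array([0.18673363, 0.56985069, 0.23026902]), 'eef_rot': array([ 1.79897412e+02, -6.66191728e-03, -1.81491982e+01]), 'force': array([ 0.07606099, -0.08707181,  0.18194759]), 'ft_torque': array([-0.03177137, -0.00247421, -0.04480854]), 'gripper_width': 0.08565629430666592}
top {'mtx': array([[583.59954973,   0.        , 318.83590961],
       [  0.        , 583.59954973, 224.71484591],
       [  0.        ,   0.        ,   1.        ]]), 'eye': array([ 0.26025186, -0.02389065,  1.57755886]), 'rotation': array([  8.80145135,  -0.09115609, -89.46484748])}
side {'mtx': array([[451.5682765 ,   0.        , 320.26908147],
       [  0.        , 451.5682765 , 242.92434708],
       [  0.        ,   0.        ,   1.        ]]), 'eye': array([-0.06716315, -0.82792129,  0.66092755]), 'rotation': array([ 62.14620021,  -1.16284898, -33.36872579])}
wrist {'mtx': array([[371.64829954,   0.        , 323.02933622],
       [  0.        , 371.64829954, 241.38441829],
       [  0.        ,   0.        ,   1.        ]]), 'tool_from_camera': array([[-8.89286354e-04,  9.46466097e-01,  3.22802009e-01,
         8.41799247e-02],
       [ 9.99999307e-01,  1.09064859e-03, -4.42922194e-04,
         1.24811658e-03],
       [-7.71274396e-04,  3.22801391e-01, -9.46466411e-01,
        -1.42955978e-01],
       [ 0.00000000e+00,  0.00000000e+00,  0.00000000e+00,
         1.00000000e+00]])}
```

View pics/top0.png

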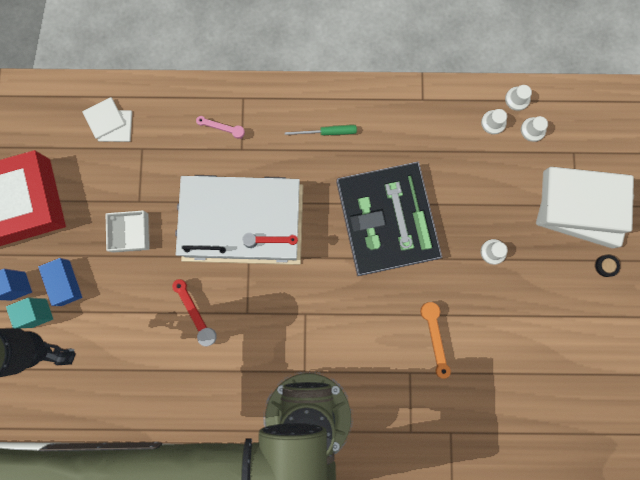

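View pics/side0.png

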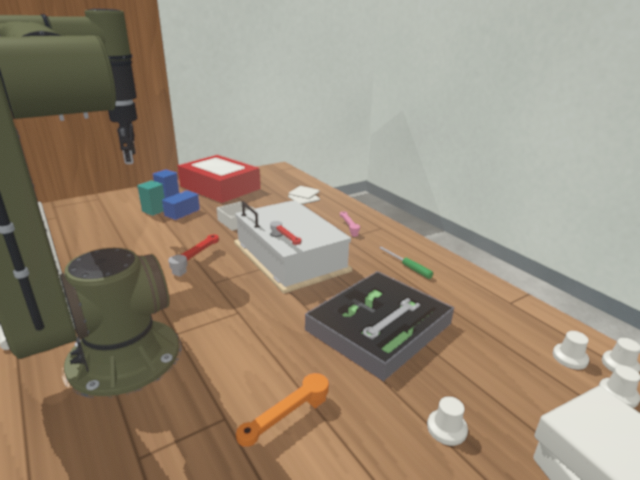

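View pics/wrist0.png

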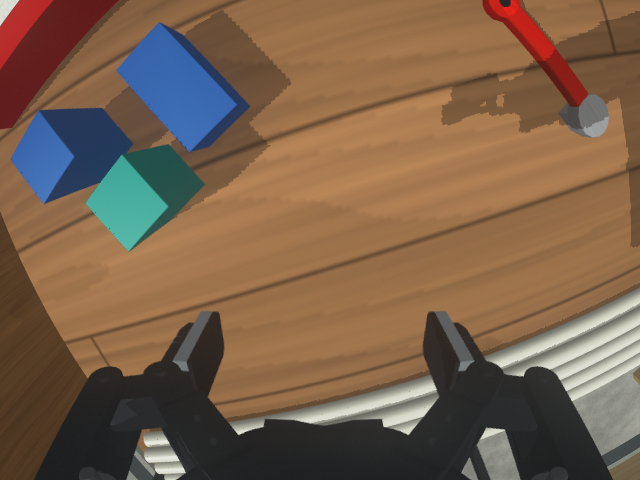

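Run:
```python
import cv2
a=cv2.imread("pics/top0.png");s=cv2.imread("pics/side0.png")
cv2.imwrite("pics/t1.png",cv2.resize(a[155:285,165:445],(800,371),interpolation=cv2.INTER_CUBIC))
cv2.imwrite("pics/s1.png",cv2.resize(s[190:375,225:465],(780,600),interpolation=cv2.INTER_CUBIC))
```

```text
(no output)
```

View pics/t1.png

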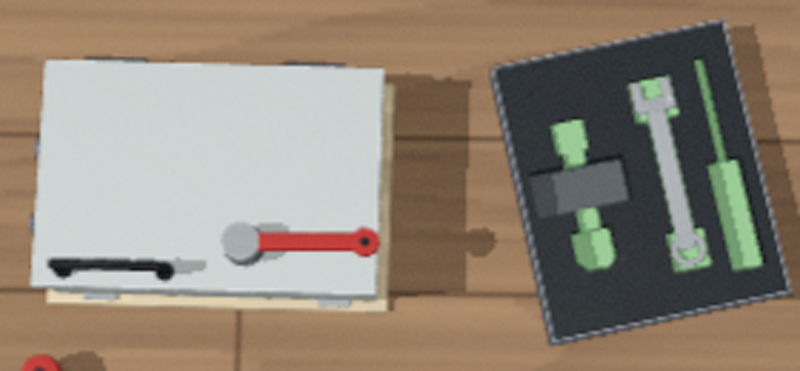

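View pics/s1.png

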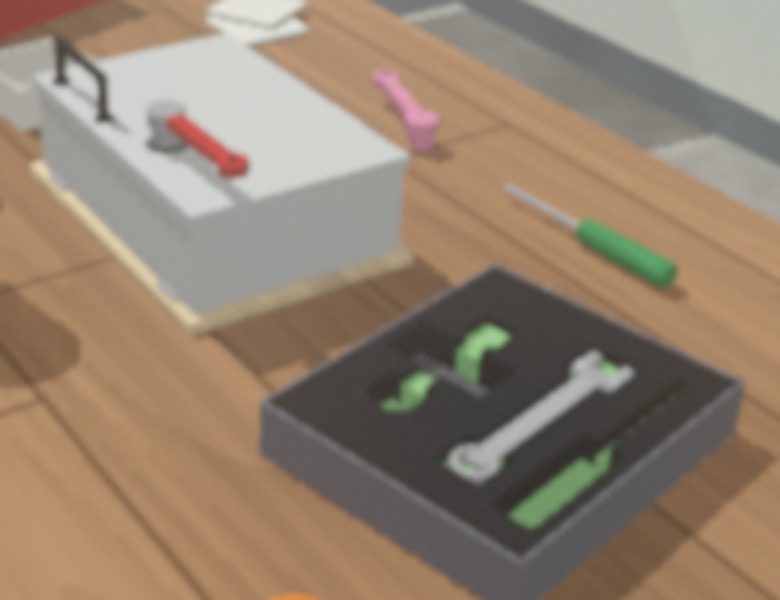

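```bash
cat > h.py <<'E'
import numpy as np, cv2
from scipy.spatial.transform import Rotation as R
from cell import arm
def rot(rpy): return R.from_euler('xyz',rpy,degrees=True).as_matrix()
def pose(st):
    T=np.eye(4);T[:3,:3]=rot(st['eef_rot']);T[:3,3]=st['tool_pos'];return T
def cam(name,st=None):
    m=arm.camera_model(name);K=m['mtx']
    if name=='wrist': T=pose(st)@m['tool_from_camera']
    else:
        T=np.eye(4);T[:3,:3]=rot(m['rotation']);T[:3,3]=m['eye']
    return K,T
def rays(name,K,uv):
    uv=np.asarray(uv,float).reshape(-1,2);x=(uv[:,0]-K[0,2])/K[0,0];y=(uv[:,1]-K[1,2])/K[1,1]
    if name=='wrist':
        r=np.hypot(x,y)+1e-12;d=np.c_[np.sin(r)*x/r,-np.sin(r)*y/r,-np.cos(r)]
    else: d=np.c_[x,-y,-np.ones_like(x)]
    return d
def onplane(name,K,T,uv,z):
    d=rays(name,K,uv)@T[:3,:3].T;o=T[:3,3]
    return o+d*((z-o[2])/d[:,2])[:,None]
def cloud(name,K,T,dep):
    h,w=dep.shape;u,v=np.meshgrid(np.arange(w),np.arange(h))
    d=rays(name,K,np.c_[u.ravel(),v.ravel()]);d=d/(-d[:,2:3])*dep.reshape(-1,1)
    return (d@T[:3,:3].T+T[:3,3]).reshape(h,w,3)
def proj(name,K,T,P):
    P=np.atleast_2d(P);c=(P-T[:3,3])@T[:3,:3]
    x,y,z=c[:,0],-c[:,1],-c[:,2]
    if name=='wrist':
        rr=np.hypot(x,y);th=np.arctan2(rr,z);s=th/np.maximum(rr,1e-12)
    else: s=1/z
    return np.c_[K[0,0]*x*s+K[0,2],K[1,1]*y*s+K[1,2]]
E
python3 - <<'E'
from h import *
f=np.load('top0.npz');K,T=cam('top');C=cloud('top',K,T,f['d']);p=f['p']
ok=f['d']>0
def rect(m,zn):
    m=m.astype(np.uint8);n,l,s,c=cv2.connectedComponentsWithStats(m);
    for i in range(1,n):
        if s[i,4]>300: 
            ys,xs=np.nonzero(l==i);P=onplane('top',K,T,np.c_[xs,ys],zn)[:,:2]
            r=cv2.minAreaRect((P*1000).astype(np.float32));print(s[i],r, 'z',np.median(C[ys,xs,2]))
reg=np.zeros(ok.shape,bool);reg[150:285,165:450]=1
z=C[...,2]
print('door');rect(reg&ok&(z>.095)&(z<.115),.105)
print('tray');rect(reg&ok&(z>.03)&(z<.055),.046)
for uv in [(250,240),(293,240),(184,249),(222,249),(270,240)]: print(uv,C[uv[1],uv[0]])
E
```

```text
door
[ 175  175  124   84 8896] ((510.0645751953125, 184.4145050048828), (306.6796569824219, 210.9725799560547), 88.97514343261719) z 0.10654915636638251
tray
[ 336  162  106  113 7242] ((519.4999389648438, -207.78329467773438), (267.4664611816406, 227.97557067871094), 12.559892654418945) z 0.04610496679314513
(250, 240) [0.44277918 0.14635356 0.14031885]
(293, 240) [0.4443026  0.03983496 0.13636367]
(184, 249) [0.41888244 0.30929125 0.13933611]
(222, 249) [0.42148517 0.21775701 0.12394623]
(270, 240) [0.44327435 0.09674603 0.1401495 ]
```

```bash
cat >> h.py <<'E'
def plan(tp,trpy,n,T0=None):
    T=pose(arm.read_state()) if T0 is None else T0
    R0=T[:3,:3];Rt=rot(trpy);w=R.from_matrix(R0.T@Rt).as_rotvec()/n
    A=np.zeros((3,3))
    for k in range(n): A+=R0@R.from_rotvec(w*k).as_matrix()
    s=np.linalg.solve(A,np.asarray(tp)-T[:3,3])
    print(n,'rows: turn',np.round(np.degrees(w)/90,4),'shift',np.round(s/.3,4))
    U=np.eye(4);U[:3,:3]=Rt;U[:3,3]=tp;return U
E
python3 - <<'E'
from h import *
plan([.447,.15,.25],[180,0,-91],11)
E
```

```text
11 rows: turn [ 0.0001 -0.0001  0.0736] shift [ 0.159   0.0194 -0.0059]
```

```bash
python3 -m inch '[[[0,0,0.0736],[0.159,0.0194,-0.0059],1],[[0,0,0.0736],[0.159,0.0194,-0.0059],1],[[0,0,0.0736],[0.159,0.0194,-0.0059],1],[[0,0,0.0736],[0.159,0.0194,-0.0059],1],[[0,0,0.0736],[0.159,0.0194,-0.0059],1],[[0,0,0.0736],[0.159,0.0194,-0.0059],1],[[0,0,0.0736],[0.159,0.0194,-0.0059],1],[[0,0,0.0736],[0.159,0.0194,-0.0059],1],[[0,0,0.0736],[0.159,0.0194,-0.0059],1],[[0,0,0.0736],[0.159,0.0194,-0.0059],1],[[0,0,0.0736],[0.159,0.0194,-0.0059],1],[[0,0,0],[0,0,0],1]]'
python3 - <<'E'
from h import *
st=arm.read_state();print(st['clock'],st['tool_pos'],st['eef_rot'],st['qpos'])
p,d=arm.read_camera('wrist');cv2.imwrite('pics/w1.png',p[:,:,::-1]);np.savez('w1.npz',p=p,d=d,T=pose(st))
E
```

```text
clock: 1.65
tool_pos: [0.4471, 0.1479, 0.2516]
eef_rot: [-179.9, 0.0, -91.3]
force: [-0.3, 0.0, 0.6]
gripper_width: 0.0852
1.65 [0.44711275 0.14787075 0.25163037] [-1.79914811e+02  4.65722645e-02 -9.12570414e+01] [ 4.29830508e+01 -1.75266278e+01 -1.09550103e+01  2.62359036e-02
 -9.64780933e+01 -4.42371455e+01]
```

View pics/w1.png

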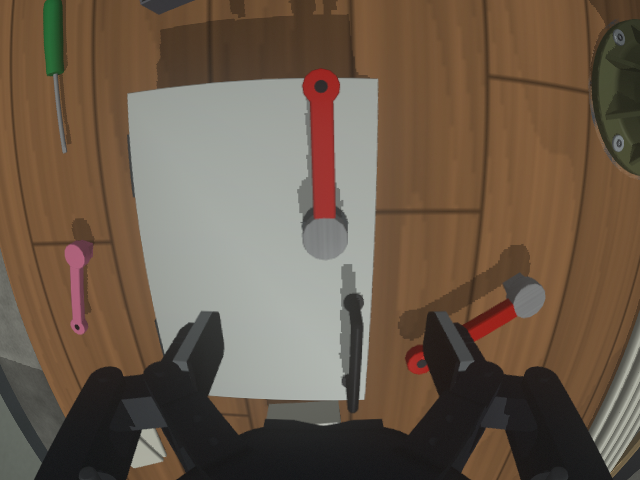

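Run:
```python
from h import *
f=np.load('w1.npz');p=f['p'].astype(int);d=f['d'];Tt=f['T']
m=arm.camera_model('wrist');K=m['mtx'];T=Tt@m['tool_from_camera']
C=cloud('wrist',K,T,d);z=C[...,2]
red=(p[...,0]>120)&(p[...,1]<70)&(p[...,2]<70);red[:, :290]=0;red[:,350:]=0;red[250:]=0
ys,xs=np.nonzero(red);P=C[ys,xs];top=P[:,2]>.13
P=P[top];print('red',len(P),np.median(P[:,2]));q=P[:,:2];c=q.mean(0);u,s,v=np.linalg.svd(q-c);print(c,v[0],np.degrees(np.arctan2(*v[0][::-1])), q[:,1].min(),q[:,1].max())
Q=onplane('wrist',K,T,np.c_[xs[top],ys[top]],.139);print('planez',Q.min(0),Q.max(0))
# lever edges mid
for y in (.06,.08,.10,.12):
    k=abs(Q[:,1]-y)<.003;print(y,Q[k,0].min(),Q[k,0].max(),(Q[k,0].min()+Q[k,0].max())/2)
grey=(abs(p[...,0]-p[...,1])<15)&(z>.132)&(z<.145);grey[:200]=0;grey[265:]=0;grey[:,:295]=0;grey[:,355:]=0
ys,xs=np.nonzero(grey);Q=onplane('wrist',K,T,np.c_[xs,ys],.139);(cx,cy),r=cv2.minEnclosingCircle((Q[:,:2]*1000).astype(np.float32));print('head',cx,cy,r,Q.mean(0),len(Q))
# door
gm=(p.min(2)>150)&(p.max(2)-p.min(2)<25)&(abs(z-.105)<.012)
g=gm.astype(np.uint8);n,l,s,c=cv2.connectedComponentsWithStats(g);i=1+np.argmax(s[1:,4]);print(s[i],np.median(z[l==i]))
M=(l==i)
# edges: right edge per row, left edge per row, top edge per col
R_=[];L_=[];U_=[]
for r in range(110,380,10):
    w=np.nonzero(M[r])[0]; R_.append((w.max()+.5,r)); 
for r in range(110,300,10):
    w=np.nonzero(M[r])[0]; L_.append((w.min()-.5,r))
for cc in list(range(150,295,10))+[350,360,370]:
    U_.append((cc,np.nonzero(M[:,cc])[0].min()-.5))
def line(uv):
    Q=onplane('wrist',K,T,uv,.105)[:,:2];vx,vy,x0,y0=cv2.fitLine((Q).astype(np.float32),cv2.DIST_HUBER,0,1e-4,1e-4).ravel()
    res=np.abs((Q-[x0,y0])@[-vy,vx]);print('line',np.degrees(np.arctan2(vy,vx)),x0,y0,'res mm',1000*res.mean(),1000*res.max())
line(R_);line(L_);line(U_)
black=(p.max(2)<70)&(z>.14)&(z<.16);black[:290]=0;black[415:]=0;black[:,:335]=0;black[:,:340]=0;black[:,370:]=0
ys,xs=np.nonzero(black);print('bar z',np.percentile(z[black],[50,95]));Q=onplane('wrist',K,T,np.c_[xs,ys],.149);print(Q.min(0),Q.max(0),Q.mean(0))
```

```text
red 3357 0.13912577108493723
[0.44677049 0.07786653] [-0.0033442   0.99999441] 90.19160883484328 0.028244401636141156 0.1328319870699302
planez [0.4346727  0.02828093 0.139     ] [0.45891583 0.13251975 0.139     ]
0.06 0.43976141466654145 0.45405227247407814 0.4469068435703098
0.08 0.439478640540607 0.45391264534902803 0.4466956429448175
0.1 0.4398454159632827 0.45379326124245434 0.4468193386028685
0.12 0.43947843400159275 0.45367207386777697 0.4465752539346849
head 447.4364318847656 141.46424865722656 23.376426696777344 [0.44670166 0.14765457 0.139     ] 1575
[  129    79   248   321 58269] 0.10530038511811052
line 88.88098 0.40715468 0.18544543 res mm 0.2216903096161637 0.6457856935173022
line 89.016205 0.61011875 0.11716975 res mm 0.38413302348104456 3.3253077328522136
line -1.2083637 0.5121283 0.030029425 res mm 0.3020565952814458 1.0869709729733195
bar z [0.14925648 0.15075921]
[0.41910469 0.20837464 0.149     ] [0.43008862 0.31099023 0.149     ] [0.42425097 0.2555855  0.149     ]
```

Run:
```python
from h import *
U=plan([.4468,.089,.2],[180,0,-89.9],2)
plan([.4468,.089,.114],[180,0,-89.9],3,U)
```

```text
2 rows: turn [-0.0002  0.0002 -0.0068] shift [ 0.1003 -0.001   0.0851]
3 rows: turn [0. 0. 0.] shift [ 0.     -0.      0.0956]
```

```bash
python3 -m inch '[[[0,0,-0.0068],[0.1003,-0.001,0.0851],1],[[0,0,-0.0068],[0.1003,-0.001,0.0851],1],[[0,0,0],[0,0,0],1],[[0,0,0],[0,0,0.0956],1],[[0,0,0],[0,0,0.0956],1],[[0,0,0],[0,0,0.0956],1],[[0,0,0],[0,0,0],1]]'
```

```text
clock: 2.58
tool_pos: [0.4459, 0.0905, 0.112]
eef_rot: [179.8, -0.1, -89.7]
force: [0.5, 0.4, 0.2]
gripper_width: 0.0852
```

```bash
python3 -m inch '[[[0,0,0],[0.004,-0.003,-0.004],0],[[0,0,0],[0,0,0],-1],[[0,0,0],[0,0,0],-1],[[0,0,0],[0,0,0],-1],[[0,0,0],[0,0,0],-1],[[0,0,0],[0,0,0],-1]]'
python3 - <<'E'
from h import *
st=arm.read_state();print(st['tool_pos'],st['eef_rot'],st['force'],st['ft_torque'],st['qpos'])
p,d=arm.read_camera('wrist');cv2.imwrite('pics/w2.png',p[:,:,::-1])
E
```

```text
clock: 3.32
tool_pos: [0.4479, 0.0888, 0.1153]
eef_rot: [-180.0, 0.0, -89.8]
force: [-0.8, 0.2, 2.0]
gripper_width: 0.0147
[0.44790866 0.08883588 0.1152713 ] [-1.79965525e+02  6.52310316e-03 -8.97872658e+01] [-0.77492098  0.2195928   2.00567818] [0.0923761  0.1765595  0.07574513] [ 3.67190949e+01 -1.97621855e+01 -2.68700193e+01  1.53856377e-02
 -8.28605752e+01 -3.65082707e+01]
```

View pics/w2.png

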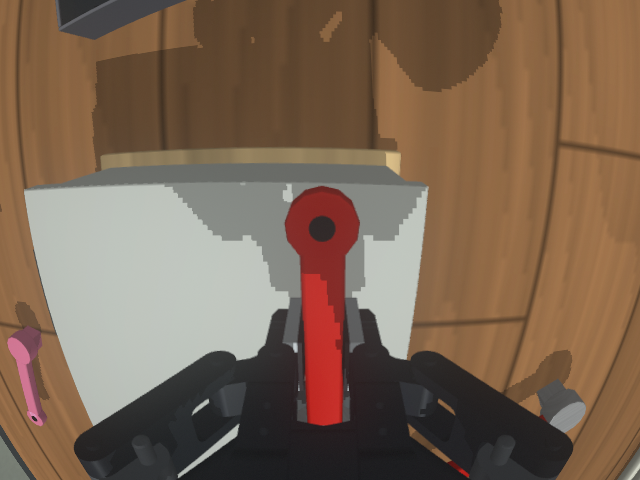

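Run:
```python
from h import *
T=pose(arm.read_state());c=np.array([.4467,.149])
a=np.radians(90);M=np.array([[np.cos(a),-np.sin(a)],[np.sin(a),np.cos(a)]])
q=c+M@(T[:2,3]-c);print(q)
plan([*q,T[2,3]],[180,0,0.2],10)
```

```text
[0.50688519 0.1502056 ]
10 rows: turn [-0.  -0.  -0.1] shift [-0.003  -0.0313  0.    ]
```

```bash
python3 -m inch '[[[0,0,-0.1],[-0.003,-0.0313,0],-1],[[0,0,-0.1],[-0.003,-0.0313,0],-1],[[0,0,-0.1],[-0.003,-0.0313,0],-1],[[0,0,-0.1],[-0.003,-0.0313,0],-1],[[0,0,-0.1],[-0.003,-0.0313,0],-1],[[0,0,-0.1],[-0.003,-0.0313,0],-1]]';python3 -m inch '[[[0,0,-0.1],[-0.003,-0.0313,0],-1],[[0,0,-0.1],[-0.003,-0.0313,0],-1],[[0,0,-0.1],[-0.003,-0.0313,0],-1],[[0,0,-0.1],[-0.003,-0.0313,0],-1],[[0,0,0],[0,0,0],-1]]'
python3 - <<'E'
from h import *
st=arm.read_state();print(st['force'],st['ft_torque'],st['qpos'])
E
```

```text
clock: 4.12
tool_pos: [0.4962, 0.1148, 0.1151]
eef_rot: [-180.0, -0.0, -35.5]
force: [-0.1, 1.1, 2.1]
gripper_width: 0.0146
clock: 4.75
tool_pos: [0.5072, 0.1506, 0.1153]
eef_rot: [-180.0, -0.1, 0.2]
force: [2.7, 0.4, 2.4]
gripper_width: 0.0144
[2.65001247 0.37928155 2.3657155 ] [ 0.39851921 -0.75240763 -0.10337576] [ 3.83710026e+01 -7.70579852e+00 -1.69089357e+01  4.26622654e-02
 -8.07168183e+01  5.17848516e+01]
```

```bash
python3 -m inch '[[[0,0,-0.035],[-0.001,-0.011,0],-1],[[0,0,-0.035],[-0.001,-0.011,0],-1],[[0,0,0],[0,0,0],-1]]'
python3 - <<'E'
from h import *
st=arm.read_state();print(st['force'],st['ft_torque'],st['eef_rot'])
E
```

```text
clock: 5.12
tool_pos: [0.5067, 0.157, 0.1156]
eef_rot: [-180.0, -0.2, 6.3]
force: [4.7, 2.1, 2.2]
gripper_width: 0.0149
[4.70750681 2.12323095 2.20814022] [ 0.70762852 -1.55752979 -0.18968262] [-1.79953717e+02 -1.54739899e-01  6.31884362e+00]
```

```bash
python3 -m inch '[[[0,0,-0.033],[-0.001,-0.0105,0],-1],[[0,0,0],[0,0,0],-1]]'
python3 - <<'E'
from h import *
st=arm.read_state();print(st['force'],st['ft_torque'],st['eef_rot'])
E
```

```text
clock: 5.38
tool_pos: [0.5062, 0.1601, 0.1156]
eef_rot: [-180.0, -0.2, 9.3]
force: [5.6, 2.5, 1.5]
gripper_width: 0.0148
[5.63770059 2.45020887 1.46627569] [ 0.6932986  -1.80795139 -0.15787983] [-1.79955286e+02 -1.77752493e-01  9.29185850e+00]
```

```bash
python3 -m inch '[[[0,0,-0.033],[-0.001,-0.0105,0],-1],[[0,0,0],[0,0,0],-1]]'
python3 - <<'E'
from h import *
st=arm.read_state();print(st['force'],st['ft_torque'],st['eef_rot'])
p,d=arm.read_camera('wrist');cv2.imwrite('pics/w3.png',p[:,:,::-1]);np.savez('w3.npz',p=p,d=d,T=pose(st))
E
```

```text
clock: 5.62
tool_pos: [0.5056, 0.1631, 0.1157]
eef_rot: [-180.0, -0.2, 12.2]
force: [7.4, 1.8, 1.3]
gripper_width: 0.0149
[7.37248735 1.75284169 1.31012813] [ 0.61435758 -2.15314748 -0.2762711 ] [-179.97475099   -0.2069042    12.24306942]
```

View pics/w3.png

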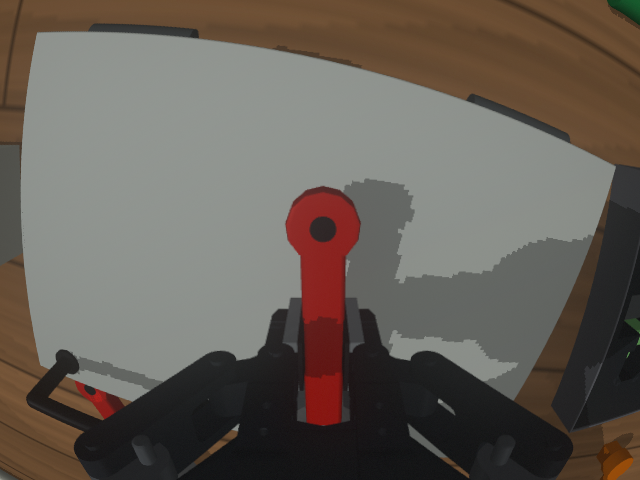

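Run:
```python
from h import *
f=np.load('w3.npz');p=f['p'].astype(int);d=f['d'];m=arm.camera_model('wrist');K=m['mtx'];T=f['T']@m['tool_from_camera']
C=cloud('wrist',K,T,d)
red=(p[...,0]>90)&(p[...,1]<70)&(p[...,2]<70);red[:, :280]=0;red[:,370:]=0
mid=[]
for r in range(262,420,6):
    w=np.nonzero(red[r])[0];mid.append(((w.min()+w.max())/2,r))
e=[(323,227)]
Q=onplane('wrist',K,T,mid,.139);vx,vy,x0,y0=cv2.fitLine(Q[:,:2].astype(np.float32),cv2.DIST_HUBER,0,1e-4,1e-4).ravel()
print('key yaw',np.degrees(np.arctan2(vy,vx)),Q[0],Q[-1]);
ys,xs=np.nonzero(red&(np.arange(480)[:,None]<262));q=onplane('wrist',K,T,np.c_[xs,ys],.139);print('end',(cv2.minEnclosingCircle((q[:,:2]*1000).astype(np.float32))),np.median(C[ys,xs,2]))
b=~red;
# enclosure yaw from far edge
gm=(p.min(2)>100)&(p.max(2)-p.min(2)<25)&(abs(C[...,2]-.105)<.012)
U=[]
for c in range(60,580,15):
    w=np.nonzero(gm[:,c])[0];U.append((c,w.min()-.5))
Q=onplane('wrist',K,T,U,.105);vx,vy,x0,y0=cv2.fitLine(Q[:,:2].astype(np.float32),cv2.DIST_HUBER,0,1e-4,1e-4).ravel();print('hinge edge',np.degrees(np.arctan2(vy,vx)),x0,y0)
st=arm.read_state();print(st['force'],st['ft_torque'])
```

```text
key yaw 12.251636 [0.53998    0.16913381 0.139     ] [0.46604899 0.1529849  0.139     ]
end ((577.073974609375, 179.04962158203125), 39.116825103759766) 0.13929244807233468
hinge edge 88.900215 0.6120771 0.1912884
[4.65595774 2.1179384  2.32778261] [ 0.61984661 -2.12692032 -0.20184698]
```

```bash
python3 -m inch '[[[0,0,0.05],[0.0,0.0157,0],-1],[[0,0,0.04],[0.0,0.0125,0],-1],[[0,0,0],[0,0,0],-1]]'
python3 - <<'E'
from h import *
st=arm.read_state();print(st['force'],st['ft_torque'],st['eef_rot'])
E
```

```text
clock: 6.05
tool_pos: [0.5066, 0.1547, 0.1155]
eef_rot: [-179.9, -0.1, 4.2]
force: [4.8, 3.5, 2.0]
gripper_width: 0.0147
[4.82479433 3.51743927 2.04261809] [ 1.04427047 -1.42850932 -0.18571758] [-1.79933518e+02 -1.22583680e-01  4.19855795e+00]
```

```bash
python3 -m inch '[[[0,0,0],[0,0,-0.03],-1],[[0,0,0],[0,0,-0.03],-1],[[0,0,0],[0,0,-0.03],-1],[[0,0,0],[0,0,-0.12],-1],[[0,0,0],[0,0,-0.12],-1],[[0,0,0],[0,0,-0.12],-1],[[0,0,0],[0,0,0],-1]]'
python3 - <<'E'
from h import *
st=arm.read_state();print(st['force'],st['ft_torque'],st['eef_rot'])
p,d=arm.read_camera('wrist');cv2.imwrite('pics/w4.png',p[:,:,::-1]);np.savez('w4.npz',p=p,d=d,T=pose(st))
p,d=arm.read_camera('side');cv2.imwrite('pics/s4.png',cv2.resize(p[150:360,200:480,::-1],(800,600),interpolation=cv2.INTER_CUBIC))
p,d=arm.read_camera('top');cv2.imwrite('pics/t4.png',cv2.resize(p[155:285,165:345,::-1],(800,578),interpolation=cv2.INTER_CUBIC))
E
```

```text
clock: 6.92
tool_pos: [0.5064, 0.1546, 0.253]
eef_rot: [-179.9, -0.2, 4.3]
force: [0.1, -0.1, -2.6]
gripper_width: 0.0146
[ 0.0683695  -0.10394997 -2.56194887] [-0.00090882 -0.11492196 -0.01855615] [-179.91903142   -0.20412135    4.32271971]
```

View pics/w4.png

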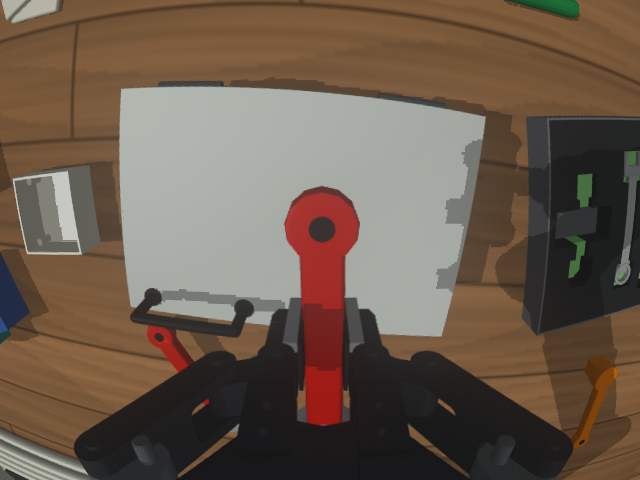

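View pics/s4.png

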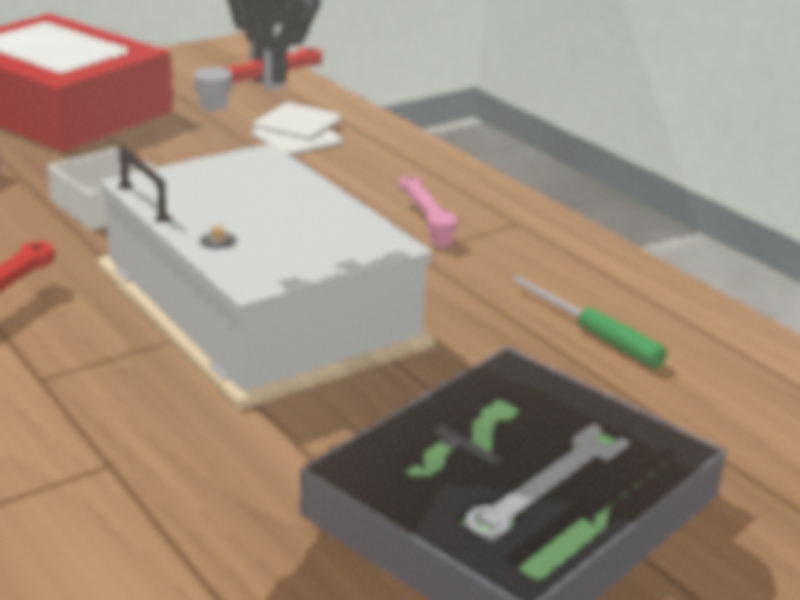

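View pics/t4.png

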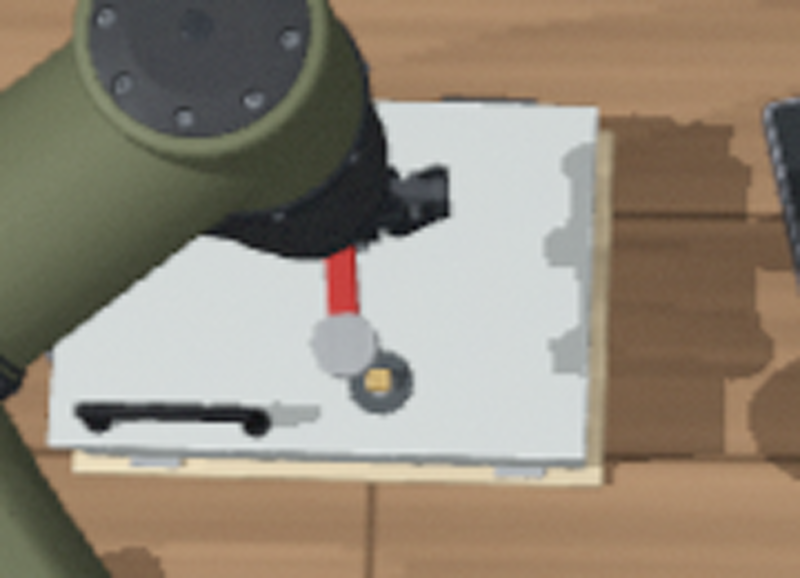

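Run:
```python
from h import *
plan([.45,-.12,.26],[180,0,12.6],7)
```

```text
7 rows: turn [ 0.0001  0.0003 -0.0131] shift [-0.044   0.126  -0.0054]
```

```bash
python3 -m inch '[[[0,0,-0.0131],[-0.044,0.126,-0.0054],-1],[[0,0,-0.0131],[-0.044,0.126,-0.0054],-1],[[0,0,-0.0131],[-0.044,0.126,-0.0054],-1],[[0,0,-0.0131],[-0.044,0.126,-0.0054],-1],[[0,0,-0.0131],[-0.044,0.126,-0.0054],-1],[[0,0,-0.0131],[-0.044,0.126,-0.0054],-1],[[0,0,-0.0131],[-0.044,0.126,-0.0054],-1],[[0,0,0],[0,0,0],-1],[[0,0,0],[0,0,0],-1]]'
python3 - <<'E'
from h import *
st=arm.read_state();print(st['joint_velocities'].round(2),st['eef_rot'])
p,d=arm.read_camera('wrist');cv2.imwrite('pics/w5.png',p[:,:,::-1]);np.savez('w5.npz',p=p,d=d,T=pose(st))
p,d=arm.read_camera('side');cv2.imwrite('pics/s5.png',p[:,:,::-1]);np.savez('s5.npz',p=p,d=d,T=pose(st))
E
```

```text
clock: 8.2
tool_pos: [0.4503, -0.1198, 0.26]
eef_rot: [-180.0, 0.1, 12.6]
force: [-0.4, -0.4, -1.2]
gripper_width: 0.0149
[ 1.19 -0.25  0.39  0.12  0.01  0.1 ] [-1.79963421e+02  1.16736178e-01  1.25645429e+01]
```

View pics/w5.png

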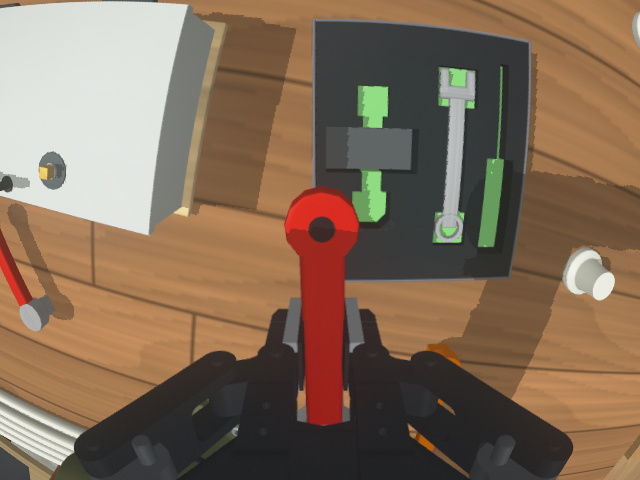

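View pics/s5.png

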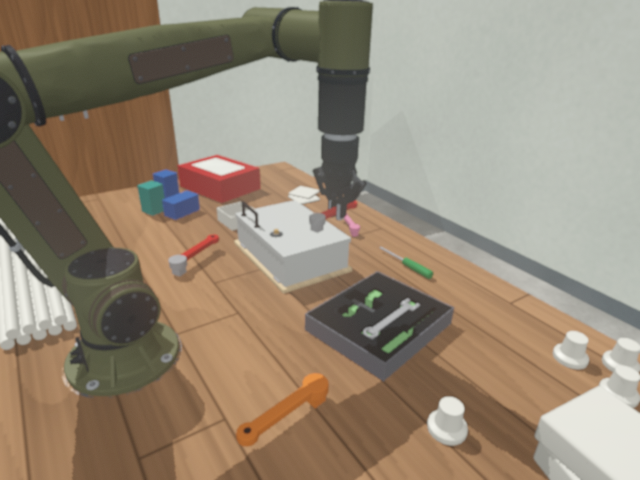

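Run:
```python
from h import *
f=np.load('w5.npz');p=f['p'].astype(int);d=f['d'];m=arm.camera_model('wrist');K=m['mtx'];T=f['T']@m['tool_from_camera']
C=cloud('wrist',K,T,d);z=C[...,2]
M=(z>.038)&(z<.056);M[:, :300]=0;M[:,545:]=0;M[300:]=0
g=cv2.morphologyEx(M.astype(np.uint8),cv2.MORPH_OPEN,np.ones((3,3)));n,l,s,c=cv2.connectedComponentsWithStats(g);i=1+np.argmax(s[1:,4]);M=l==i;print(s[i],np.median(z[M]))
def line(uv,zz=.047):
    Q=onplane('wrist',K,T,uv,zz)[:,:2];vx,vy,x0,y0=cv2.fitLine(Q.astype(np.float32),cv2.DIST_HUBER,0,1e-4,1e-4).ravel()
    r=np.abs((Q-[x0,y0])@[-vy,vx]);print(np.degrees(np.arctan2(vy,vx)),x0,y0,'res',1000*r.mean(),1000*r.max());return np.array([vx,vy]),np.array([x0,y0])
L=[(np.nonzero(M[r])[0].min()-.5,r) for r in range(35,180,6)]
Rr=[(np.nonzero(M[r])[0].max()+.5,r) for r in range(55,265,6)]
U=[(c,np.nonzero(M[:,c])[0].min()-.5) for c in range(330,520,6)]
B=[(c,np.nonzero(M[:,c])[0].max()+.5) for c in range(370,505,6)]
a=[line(x) for x in (L,Rr,U,B)]
# angle avg
ax=np.mean([np.degrees(np.arctan(a[i][0][1]/a[i][0][0])) for i in (0,1)]);ay=np.mean([np.degrees(np.arctan(-a[i][0][0]/a[i][0][1])) for i in (2,3)])
print(ax,ay);th=np.radians((ax+ay)/2);ux=np.array([np.cos(th),np.sin(th)]);uy=np.array([-ux[1],ux[0]])
l_,r_,u_,b_=[x[1] for x in a]
print('width y',(l_-r_)@uy,'x',(u_-b_)@ux)
cen=ux*((u_+b_)@ux/2)+uy*((l_+r_)@uy/2);print('centre',cen,np.degrees(th))
home=cen-.055*ux+.055*uy;print('home',home,'grip',home+.06*ux)
# check: green of the key pocket
gr=(p[...,1]>p[...,0]+25)&(p[...,1]>p[...,2]+25)&(p[...,1]>120)
gk=gr.copy();gk[:, :350]=0;gk[:,395:]=0;gk[230:]=0
ys,xs=np.nonzero(gk);Q=onplane('wrist',K,T,np.c_[xs,ys],.03)[:,:2]-cen;print('green tray coords x',(Q@ux).min(),(Q@ux).max(),'y',(Q@uy).min(),(Q@uy).max(), np.median(z[gk]))
# key axis
red=(p[...,0]>90)&(p[...,1]<70)&(p[...,2]<70);red[:, :280]=0;red[:,370:]=0
mid=[((np.nonzero(red[r])[0].min()+np.nonzero(red[r])[0].max())/2,r) for r in range(265,420,6)]
zk=np.median(z[270:400,318:330]);print('lever top z',zk,z[270:410:20,324])
Q=onplane('wrist',K,T,mid,zk);v=cv2.fitLine(Q[:,:2].astype(np.float32),cv2.DIST_HUBER,0,1e-4,1e-4).ravel();print('key yaw',np.degrees(np.arctan2(v[1],v[0])))
Tin=np.linalg.inv(f['T']);print('lever pts in tool',(Tin[:3,:3]@Q[[0,-1]].T).T+Tin[:3,3])
ec=[(322,228)];E=onplane('wrist',K,T,ec,zk);print('end hole in tool',(Tin[:3,:3]@E.T).T+Tin[:3,3])
```

```text
[  312    19   219   264 40319] 0.04537742378787413
12.882352 0.53741246 -0.091534235 res 0.2647087777488229 1.0507849123883835
12.532339 0.5641036 -0.31656206 res 0.42243987829483604 1.0688793073172482
-77.617424 0.64477 -0.15751702 res 0.469982461657354 3.3239355350948734
-77.73401 0.39733598 -0.27078736 res 0.3181055084944213 0.8979846221998121
12.707345 12.324278
width y 0.22546454 x 0.2661008
centre [ 0.5203104  -0.21080703] 12.515811
home [ 0.4546984  -0.16903302] grip [ 0.5132726  -0.15603048]
green tray coords x -0.07062407363637811 0.06876239532976942 y 0.037710466529881206 0.07269728055707607 0.036754835543303416
lever top z 0.2836095147627551 [0.28440578 0.28394649 0.28296446 0.28391431 0.28349728 0.28340527
 0.28360335]
key yaw 13.079339
lever pts in tool [[ 0.0340139   0.001181   -0.02365825]
 [-0.03866127  0.00190403 -0.02351064]]
end hole in tool [[ 0.04742911  0.00120532 -0.0236856 ]]
```

Run:
```python
from h import *
U=plan([.5129,-.1541,.14],[180,0,12.5],3)
plan([.5129,-.1541,.063],[180,0,12.5],3,U)
```

```text
3 rows: turn [-0.0001  0.0003  0.0005] shift [0.0593 0.0528 0.1338]
3 rows: turn [0. 0. 0.] shift [ 0.     -0.      0.0856]
```

```bash
python3 -m inch '[[[0,0,0],[0.0593,0.0528,0.1338],-1],[[0,0,0],[0.0593,0.0528,0.1338],-1],[[0,0,0],[0.0593,0.0528,0.1338],-1],[[0,0,0],[0,0,0.0856],-1],[[0,0,0],[0,0,0.0856],-1],[[0,0,0],[0,0,0.0856],-1],[[0,0,0],[0,0,0],-1],[[0,0,0],[0,0,0],-1]]'
python3 - <<'E'
from h import *
st=arm.read_state();print(st['joint_velocities'].round(2),st['eef_rot'])
p,d=arm.read_camera('wrist');cv2.imwrite('pics/w6.png',p[:,:,::-1]);np.savez('w6.npz',p=p,d=d,T=pose(st))
cv2.imwrite('pics/w6c.png',cv2.resize(p[60:460,200:480,::-1],(420,600),interpolation=cv2.INTER_CUBIC))
p,d=arm.read_camera('top');cv2.imwrite('pics/t6.png',cv2.resize(p[155:285,320:460,::-1],(646,600),interpolation=cv2.INTER_CUBIC));np.savez('t6.npz',p=p,d=d)
p,d=arm.read_camera('side');cv2.imwrite('pics/s6.png',cv2.resize(p[250:370,300:460,::-1],(800,600),interpolation=cv2.INTER_CUBIC));np.savez('s6.npz',p=p,d=d)
E
```

```text
clock: 9.3
tool_pos: [0.5138, -0.1544, 0.065]
eef_rot: [179.9, -0.1, 12.7]
force: [-0.6, 1.7, -1.0]
gripper_width: 0.0149
[-0.23 -0.58  0.69 -0.02  0.09  0.03] [ 1.79944898e+02 -5.38939017e-02  1.26655636e+01]
```

View pics/w6.png

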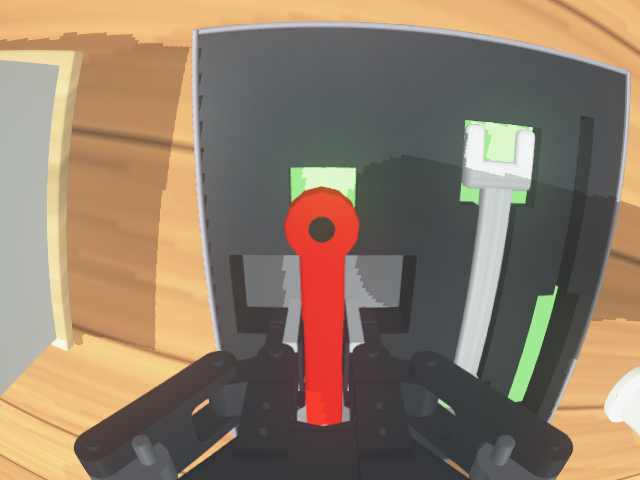

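View pics/t6.png

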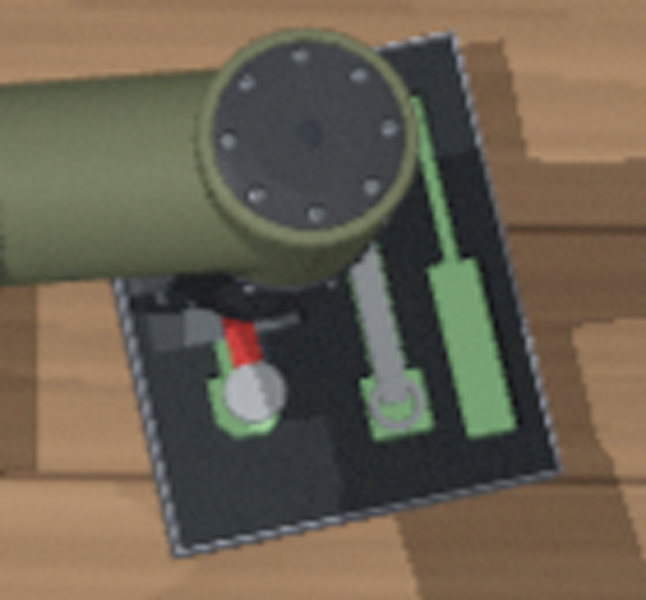

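View pics/s6.png

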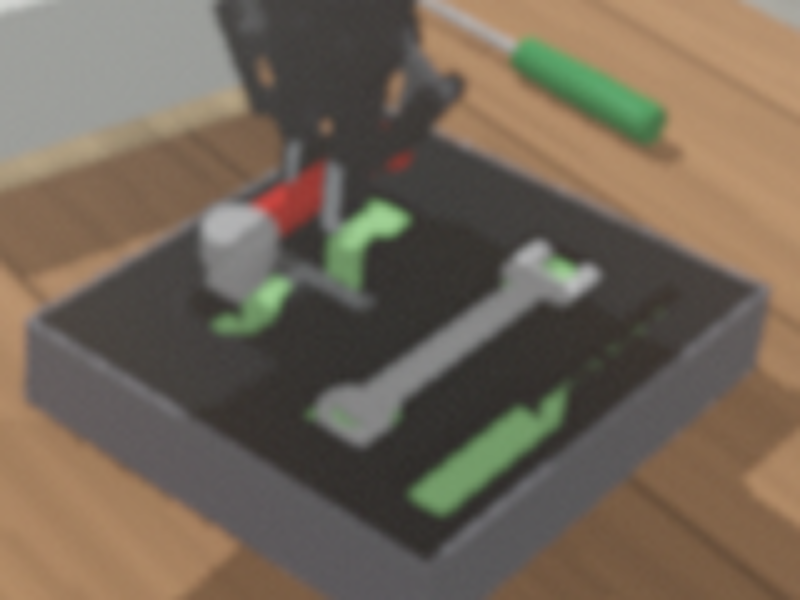

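Run:
```python
from h import *
f=np.load('w6.npz');p=f['p'].astype(int);d=f['d'];m=arm.camera_model('wrist');K=m['mtx'];Tc=m['tool_from_camera'];T=f['T']@Tc
C=cloud('wrist',K,T,d);z=C[...,2]
Tin=np.linalg.inv(f['T'])
def tool(uv,zz): 
    Q=onplane('wrist',K,T,uv,zz);return ((Tin[:3,:3]@Q.T).T+Tin[:3,3]).round(4), Q.round(4)
g=(p[...,1]>p[...,0]+15)&(p[...,1]>p[...,2]+15)&(p[...,1]>100);g[:, :280]=0;g[:,370:]=0;g[240:]=0
ys,xs=np.nonzero(g);print('green px',xs.min(),xs.max(),ys.min(),ys.max(),'z',np.median(z[g]))
for r in range(168,205,6):
    w=np.nonzero(g[r])[0];print(r,w.min(),w.max(),z[r,w.min()-3:w.min()+4].round(3),z[r,w.max()-3:w.max()+4].round(3)) if r in(174,192) else None
    print(tool([(w.min()-.5,r),(w.max()+.5,r)],.045)[0].tolist())
print('front edge of end pocket',tool([(300,ys.min()-.5),(340,ys.min()-.5)],.045))
print('z around scoop row 280',z[280,224:300:3].round(3),z[280,345:425:3].round(3))
cv2.imwrite('pics/w6z.png',cv2.resize(p[150:350,215:435].astype(np.uint8)[:,:,::-1],(660,600),interpolation=cv2.INTER_NEAREST))
red=(p[...,0]>150)&(p[...,1]<90)&(p[...,2]<90);red[:, :280]=0;red[:,370:]=0
mid=[((np.nonzero(red[r])[0].min()+np.nonzero(red[r])[0].max())/2,r) for r in range(265,420,6)]
zk=np.median(z[270:400,318:330]);print('ztop',zk);print(tool(mid,zk)[0][[0,8,16,-1]]);print('end',tool([(321.5,228.5)],zk))
```

```text
green px 290 356 167 206 z 0.03738403728401951
[[0.0619, -0.0132, 0.02], [0.0619, 0.0164, 0.02]]
174 290 356 [0.047 0.044 0.045 0.04  0.038 0.038 0.037] [0.037 0.037 0.039 0.045 0.045 0.045 0.046]
[[0.0593, -0.0132, 0.02], [0.0592, 0.0164, 0.02]]
[[0.0566, -0.0133, 0.02], [0.0565, 0.016, 0.02]]
[[0.0538, -0.0133, 0.02], [0.0538, 0.0161, 0.02]]
192 290 355 [0.208 0.044 0.042 0.043 0.039 0.038 0.038] [0.038 0.038 0.036 0.041 0.041 0.045 0.045]
[[0.0511, -0.0134, 0.02], [0.0511, 0.0161, 0.02]]
[[0.0484, -0.013, 0.02], [0.0483, 0.0162, 0.02]]
[[0.0455, 0.0149, 0.02], [0.0455, 0.0162, 0.02]]
front edge of end pocket (array([[ 0.0626, -0.0085,  0.02  ],
       [ 0.0625,  0.0091,  0.02  ]]), array([[ 0.573 , -0.1324,  0.045 ],
       [ 0.5768, -0.1496,  0.045 ]]))
z around scoop row 280 [0.044 0.045 0.045 0.042 0.036 0.029 0.023 0.016 0.015 0.015 0.015 0.017
 0.017 0.016 0.016 0.015 0.016 0.016 0.017 0.016 0.016 0.016 0.016 0.016
 0.017 0.015] [0.017 0.017 0.016 0.016 0.016 0.017 0.016 0.016 0.016 0.017 0.017 0.018
 0.016 0.016 0.017 0.017 0.017 0.017 0.017 0.02  0.028 0.035 0.041 0.045
 0.046 0.046 0.046]
ztop 0.0885531602618389
[[ 0.034   0.001  -0.0236]
 [ 0.0148  0.0013 -0.0236]
 [-0.0075  0.0015 -0.0236]
 [-0.0385  0.0019 -0.0236]]
end (array([[ 0.0472,  0.001 , -0.0236]]), array([[ 0.5601, -0.145 ,  0.0886]]))
```

View pics/w6z.png

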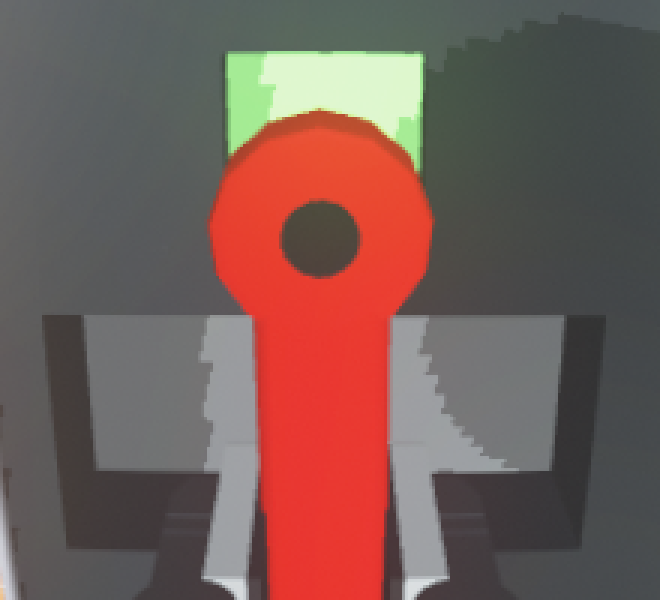

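Run:
```python
from h import *
K,T=cam('top')
print(onplane('top',K,T,[(375.3,239.7)],.0885),onplane('top',K,T,[(372.4,242.3)],.045))
c,s=np.cos(np.radians(12.6)),np.sin(np.radians(12.6))
print('tool-predicted head',.5138-.0606*c,-.1544-.0606*s)
f=np.load('t6.npz');p=f['p'].astype(int);d=f['d'];C=cloud('top',K,T,d)
g=(p[...,1]>p[...,0]+15)&(p[...,1]>p[...,2]+15);g[:, :360]=0;g[:,385:]=0;g[:235]=0;g[260:]=0
ys,xs=np.nonzero(g);Q=onplane('top',K,T,np.c_[xs,ys],.045)[:,:2];u=np.array([c,s]);v=np.array([-s,c]);print('pocket along',(Q@u).min(),'lat max',(Q@v).max(), 'min',(Q@v).min())
print('predicted home along',np.array([.5138,-.1544])@u-.0606-.019,'lat',np.array([.5138,-.1544])@v+.019,np.array([.5138,-.1544])@v-.019)
```

```text
[[ 0.45321285 -0.16969467  0.0885    ]] [[ 0.45184351 -0.16624368  0.045     ]]
tool-predicted head 0.45465944422651194 -0.16761948042863048
pocket along 0.38643960557349266 lat max -0.24242512342144099 min -0.27885621059810173
predicted home along 0.38814471581250237 lat -0.24376354547288617 -0.2817635454728862
```

Run:
```python
from h import *
K,T=cam('top');f=np.load('t6.npz');p=f['p'].astype(int);C=cloud('top',K,T,f['d']);z=C[...,2]
sub=np.s_[232:252,362:388]
print(z[sub].__mul__(1000).astype(int))
c,s=np.cos(np.radians(12.6)),np.sin(np.radians(12.6));u=np.array([c,s]);v=np.array([-s,c])
h=(z>.07)&(z<.1)&(p.max(2)-p.min(2)<25)&(p.min(2)>100);h[:230]=0;h[252:]=0;h[:,:362]=0;h[:,388:]=0
ys,xs=np.nonzero(h);Q=onplane('top',K,T,np.c_[xs,ys],.0885)[:,:2];print(len(Q),'area exp',np.pi*17**2/(1.5/583.6*1000)**2,'c',Q.mean(0),'u',(Q@u).min(),(Q@u).max(),'v',(Q@v).min(),(Q@v).max())
# spanner slot/handle: known tray features via floor... top rect of tray now
cv2.imwrite('pics/t6z.png',cv2.resize(p[222:262,352:402].astype(np.uint8)[:,:,::-1],(750,600),interpolation=cv2.INTER_NEAREST))
```

```text
[[42 45 44 44 46 42 39 41 92 88 92 90 95 87 47 48 47 47 37 47 49 41 48 47
  49 39]
 [47 44 48 42 44 37 41 36 91 89 89 91 90 93 88 47 45 45 45 45 50 46 42 44
  45 50]
 [39 43 46 54 45 51 49 40 87 91 85 88 84 85 88 91 88 49 53 48 52 50 46 51
  52 47]
 [39 43 55 46 42 48 36 37 99 89 90 89 90 88 95 94 94 89 53 44 51 44 52 54
  39 49]
 [43 41 44 39 34 22 22 84 89 90 88 87 87 88 91 88 86 91 93 50 48 49 49 43
  44 49]
 [44 46 44 20 19 24 23 89 92 92 84 85 89 91 91 87 84 92 85 46 51 43 49 50
  48 50]
 [46 49 48 21 19 23 83 90 88 95 87 91 89 86 97 94 85 92 83 44 46 46 50 49
  43 43]
 [48 44 44 20 17 24 83 87 85 87 88 88 89 89 87 90 90 94 88 87 47 40 51 46
  46 53]
 [54 51 40 17 22 16 92 92 89 97 85 89 93 91 85 92 87 81 94 50 49 43 53 50
  47 41]
 [46 50 46 44 19 17 81 90 87 87 87 92 86 89 93 88 91 92 88 52 47 47 44 50
  49 48]
 [47 49 46 45 12 22 22 87 91 93 94 93 96 87 93 91 95 88 86 47 45 43 45 46
  37 43]
 [44 45 42 44 20 22 25 80 90 90 90 86 93 88 94 89 85 92 41 48 46 48 51 44
  47 40]
 [54 42 51 42 20 23 21 20 81 86 92 91 91 84 93 86 89 19 40 46 52 38 46 48
  44 46]
 [43 54 46 41 45 26 24 20 25 80 86 85 93 86 88 95 18 19 46 37 46 42 50 47
  45 46]
 [43 51 42 42 49 15 20 23 16 20 18 80 82 81 20 19 17 48 45 47 46 43 43 40
  45 49]
 [48 44 53 45 44 45 17 18 23 20 21 20 23 23 23 21 38 51 48 42 51 47 48 44
  46 41]
 [43 41 37 48 43 43 51 23 25 17 27 15 22 18 45 45 47 46 50 45 47 45 48 40
  50 45]
 [43 46 42 49 48 51 45 48 48 44 49 51 44 44 42 45 47 50 45 49 43 47 44 46
  48 43]
 [46 42 47 42 52 46 42 42 45 49 46 46 51 44 41 43 47 39 47 45 44 38 49 40
  50 46]
 [47 50 48 48 53 46 48 42 50 49 48 45 45 48 50 47 42 41 50 51 43 57 51 42
  43 55]]
133 area exp 137.4344990524483 c [ 0.45329468 -0.16710599] u 0.3895465686431178 0.4209440620531382 v -0.27922167659340436 -0.24536172298149328
```

View pics/t6z.png

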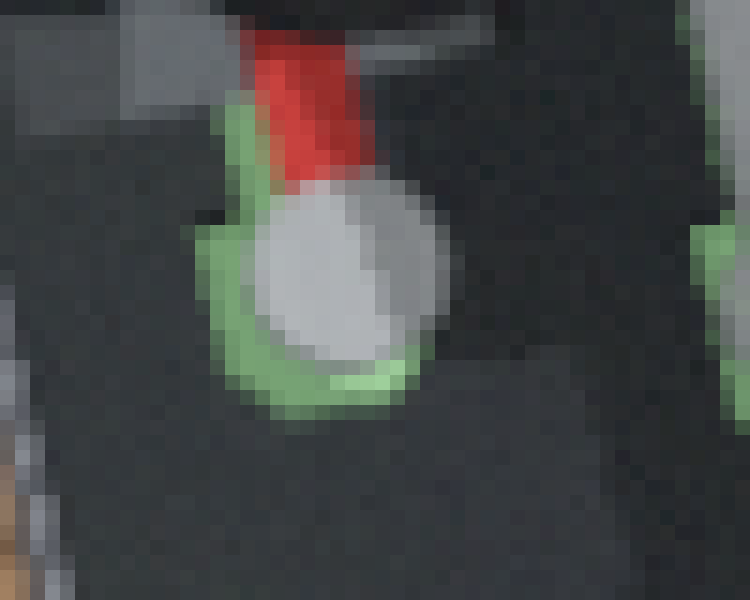

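```bash
python3 -m inch '[[[0,0,0.009],[-0.0013,-0.0017,0.01],-1],[[0,0,0],[0,0,0.02],-1],[[0,0,0],[0,0,0.02],-1],[[0,0,0],[0,0,0],-1]]'
python3 - <<'E'
from h import *
st=arm.read_state();print(st['force'],st['ft_torque'],st['eef_rot'])
E
```

```text
clock: 9.95
tool_pos: [0.5121, -0.1543, 0.0478]
eef_rot: [-180.0, 0.1, 11.8]
force: [-0.5, 0.3, -0.1]
gripper_width: 0.015
[-0.50170135  0.2866396  -0.10317697] [-0.03229785 -0.09095148 -0.02028859] [-1.79982201e+02  8.93122945e-02  1.17872649e+01]
```

Run:
```python
from h import *
st=arm.read_state();print(st['tool_pos'],st['eef_rot'])
p,d=arm.read_camera('wrist');np.savez('w7.npz',p=p,d=d,T=pose(st));p=p.astype(int)
m=arm.camera_model('wrist');K=m['mtx'];T=pose(st)@m['tool_from_camera'];Tin=np.linalg.inv(pose(st))
z=cloud('wrist',K,T,d)[...,2]
def tool(uv,zz): 
    Q=onplane('wrist',K,T,uv,zz);return ((Tin[:3,:3]@Q.T).T+Tin[:3,3]).round(4)
g=(p[...,1]>p[...,0]+15)&(p[...,1]>p[...,2]+15)&(p[...,1]>100);g[:, :280]=0;g[:,370:]=0;g[:150]=0;g[240:]=0
ys,xs=np.nonzero(g);print(ys.min())
print('front',tool([(322,ys.min()-.5)],.045))
for r in (ys.min()+4,ys.min()+12,ys.min()+20):
    w=np.nonzero(g[r])[0];print(tool([(w.min()-.5,r),(w.max()+.5,r)],.045).tolist())
zk=np.median(z[270:400,318:330]);
red=(p[...,0]>150)&(p[...,1]<90)&(p[...,2]<90);red[:, :280]=0;red[:,370:]=0
w=np.nonzero(red[:260].any(0))[0];e=[np.nonzero(red[228])[0].min()-.5,np.nonzero(red[228])[0].max()+.5];print(zk,'end',tool([(e[0],228),(e[1],228),(322,np.nonzero(red[:,322])[0].min()-.5)],zk))
cv2.imwrite('pics/w7z.png',cv2.resize(p[150:350,215:435].astype(np.uint8)[:,:,::-1],(660,600),interpolation=cv2.INTER_NEAREST))
p,d=arm.read_camera('top');cv2.imwrite('pics/t7z.png',cv2.resize(p[222:262,352:402,::-1],(750,600),interpolation=cv2.INTER_NEAREST))
```

```text
[ 0.51208721 -0.15430661  0.04781294] [-1.79982201e+02  8.93122945e-02  1.17872649e+01]
168
front [[0.0644 0.0012 0.0027]]
[[0.0627, -0.0136, 0.0027], [0.0626, 0.0156, 0.0027]]
[[0.0594, -0.0133, 0.0027], [0.0594, 0.0157, 0.0027]]
[[0.0562, -0.0134, 0.0027], [0.0562, 0.0157, 0.0027]]
0.07140096654557868 end [[ 0.0475 -0.0114 -0.0237]
 [ 0.0474  0.0135 -0.0237]
 [ 0.0616  0.0012 -0.0237]]
```

View pics/w7z.png

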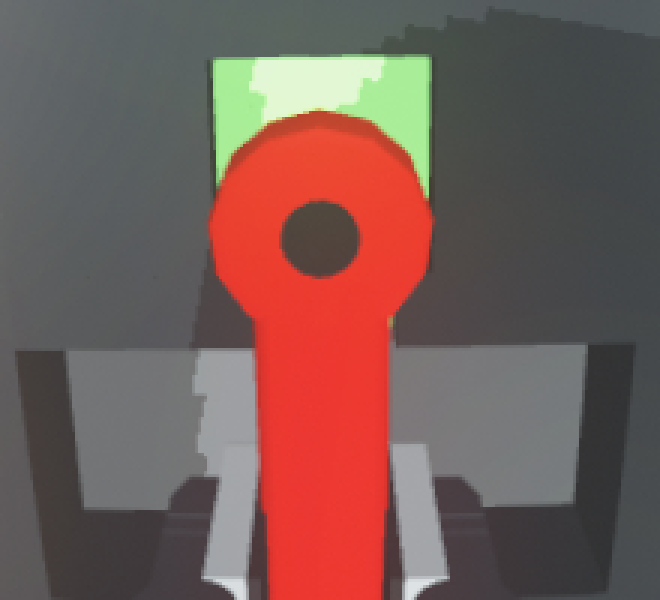

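View pics/t7z.png

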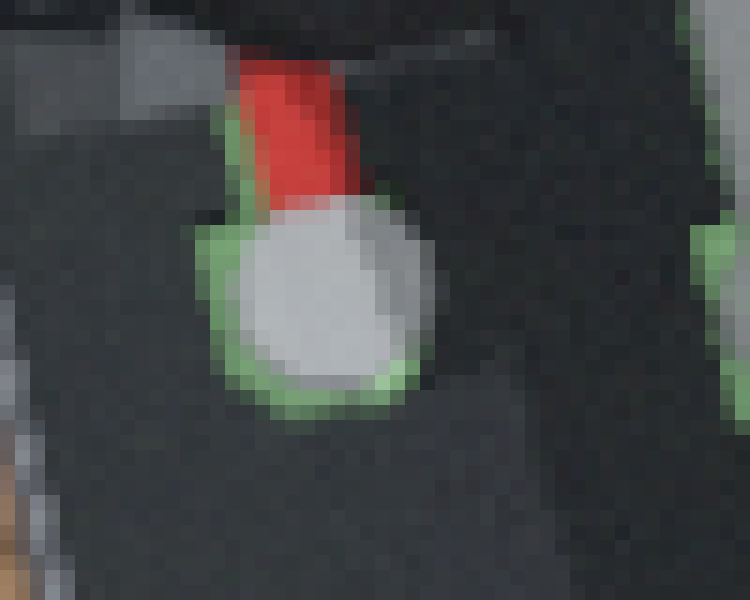

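```bash
python3 -m inch '[[[0,0,-0.002],[0.002,0,0.017],-1],[[0,0,0],[0,0,0.017],-1],[[0,0,0],[0,0,0.017],-1],[[0,0,0],[0,0,0],-1]]'
python3 - <<'E'
from h import *
st=arm.read_state();print(st['force'],st['ft_torque'],st['eef_rot'])
E
```

```text
clock: 10.55
tool_pos: [0.5128, -0.1542, 0.0328]
eef_rot: [-180.0, 0.1, 12.0]
force: [-0.3, -0.4, -1.0]
gripper_width: 0.0149
[-0.25936565 -0.4177536  -1.0163756 ] [-0.01343264 -0.05894808 -0.00413231] [-1.79987316e+02  6.66982690e-02  1.19675971e+01]
```

```bash
python3 -m inch '[[[0,0,0],[0,0,0.009],-1],[[0,0,0],[0,0,0.007],-1],[[0,0,0],[0,0,0],-1]]'
python3 - <<'E'
from h import *
st=arm.read_state();print(st['force'],st['ft_torque'],st['eef_rot'])
E
```

```text
clock: 10.92
tool_pos: [0.5131, -0.1542, 0.0285]
eef_rot: [180.0, 0.0, 12.0]
force: [-0.0, 0.7, -2.0]
gripper_width: 0.0148
[-0.0104808   0.67154152 -1.95298768] [-0.07209479 -0.07527853 -0.00586016] [1.79999063e+02 1.65409076e-02 1.19704191e+01]
```

```bash
python3 -m inch '[[[0,0,0],[0,0,0.002],-1],[[0,0,0],[0,0,0],-0.3],[[0,0,0],[0,0,0],-0.1],[[0,0,0],[0,0,0],-0.1],[[0,0,0],[0,0,-0.1],-0.1],[[0,0,0],[0,0,-0.15],-0.1],[[0,0,0],[0,0,-0.2],0],[[0,0,0],[0,0,-0.2],0],[[0,0,0],[0,0,0],0]]'
python3 - <<'E'
from h import *
st=arm.read_state();print(st['force'],st['tool_pos'],st['eef_rot'])
p,d=arm.read_camera('wrist');cv2.imwrite('pics/w8.png',p[:,:,::-1]);np.savez('w8.npz',p=p,d=d,T=pose(st))
m=arm.camera_model('wrist');K=m['mtx'];T=pose(st)@m['tool_from_camera'];C=cloud('wrist',K,T,d);pp=p.astype(int)
red=(pp[...,0]>100)&(pp[...,1]<80)&(pp[...,2]<80)&(C[...,2]<.08)&(C[...,2]>.03)
red[:,:250]=0;red[:,420:]=0
ys,xs=np.nonzero(red);Q=C[ys,xs];print(len(Q),np.percentile(Q[:,2],[5,50,95]),[np.median(Q[abs(ys-y)<6,2]).round(4) for y in np.linspace(ys.min()+8,ys.max()-8,6)])
E
```

```text
clock: 12.05
tool_pos: [0.5152, -0.1548, 0.2296]
eef_rot: [179.8, -0.6, 12.0]
force: [-1.0, 0.2, -1.0]
gripper_width: 0.0426
[-0.99421521  0.23596607 -0.95160539] [ 0.51521932 -0.15481393  0.22957295] [179.7956879   -0.56635213  11.96254549]
2059 [0.04949338 0.05103882 0.05229281] [np.float64(0.0511), np.float64(0.051), np.float64(0.0511), np.float64(0.0511), np.float64(0.0511), np.float64(0.0512)]
```

View pics/w8.png

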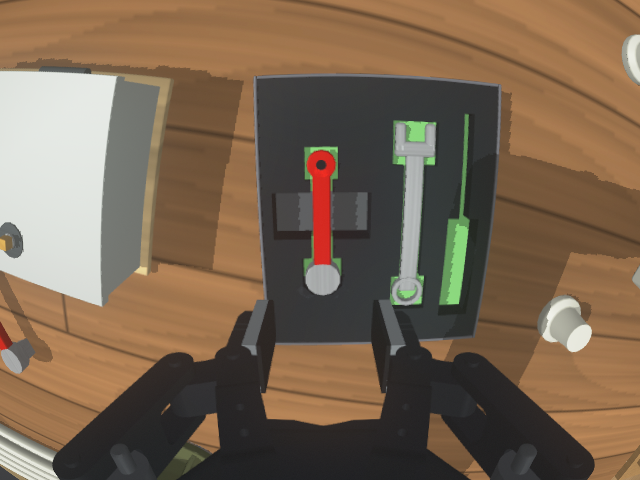

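Run:
```python
from h import *
U=plan([.4255,.256,.23],[180,0,-91],12)
plan([.4255,.256,.127],[180,0,-91],4,U)
```

```text
12 rows: turn [-0.0002 -0.0002  0.0953] shift [-0.0985 -0.0905 -0.0014]
4 rows: turn [0. 0. 0.] shift [ 0.     -0.      0.0858]
```

Run:
```python
from h import *
U=plan([.4255,.256,.23],[180,0,12],10)
plan([.4255,.256,.23],[180,0,-91],11,U)
```

```text
10 rows: turn [ 0.0001 -0.0003 -0.    ] shift [-0.0005 -0.1399 -0.0015]
11 rows: turn [-0.    -0.     0.104] shift [ 0. -0. -0.]
```

```bash
python3 -m inch '[[[0,0,0],[0,-0.14,-0.0015],0.5],[[0,0,0],[0,-0.14,-0.0015],0.5],[[0,0,0],[0,-0.14,-0.0015],0.5],[[0,0,0],[0,-0.14,-0.0015],0.5],[[0,0,0],[0,-0.14,-0.0015],0.5],[[0,0,0],[0,-0.14,-0.0015],0.5],[[0,0,0],[0,-0.14,-0.0015],0.5],[[0,0,0],[0,-0.14,-0.0015],0.5],[[0,0,0],[0,-0.14,-0.0015],0.5],[[0,0,0],[0,-0.14,-0.0015],0.5]]' && python3 -m inch '[[[0,0,0.104],[0,0,0],0.5],[[0,0,0.104],[0,0,0],0.5],[[0,0,0.104],[0,0,0],0.5],[[0,0,0.104],[0,0,0],0.5],[[0,0,0.104],[0,0,0],0.5],[[0,0,0.104],[0,0,0],0.5],[[0,0,0.104],[0,0,0],0.5],[[0,0,0.104],[0,0,0],0.5],[[0,0,0.104],[0,0,0],0.5],[[0,0,0.104],[0,0,0],0.5],[[0,0,0.104],[0,0,0],0.5],[[0,0,0],[0,0,0],0.5]]'
python3 - <<'E'
from h import *
st=arm.read_state();print(st['tool_pos'],st['eef_rot'],st['qpos'])
p,d=arm.read_camera('wrist');cv2.imwrite('pics/w9.png',p[:,:,::-1]);np.savez('w9.npz',p=p,d=d,T=pose(st))
E
```

```text
clock: 13.35
tool_pos: [0.4253, 0.2578, 0.2261]
eef_rot: [179.9, 0.1, 12.0]
force: [0.5, 1.5, -0.2]
gripper_width: 0.064
clock: 14.85
tool_pos: [0.4258, 0.2565, 0.2263]
eef_rot: [179.9, -0.1, -90.9]
force: [0.1, 0.6, 0.2]
gripper_width: 0.064
[0.42580531 0.25650318 0.22626857] [ 1.79922438e+02 -8.27900732e-02 -9.09010620e+01] [ 5.43364733e+01 -1.34825134e+01 -1.03277478e+01 -1.65406033e-02
 -9.32670031e+01 -5.52385178e+01]
```

View pics/w9.png

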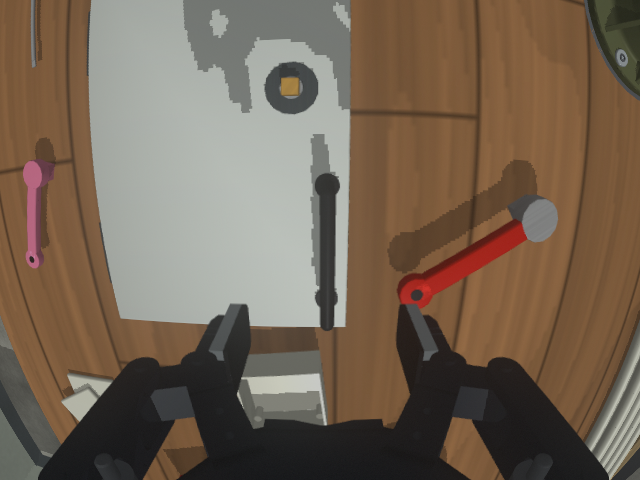

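Run:
```python
from h import *
f=np.load('w9.npz');p=f['p'].astype(int);d=f['d'];m=arm.camera_model('wrist');K=m['mtx'];T=f['T']@m['tool_from_camera'];C=cloud('wrist',K,T,d)
br=(p[...,0]>p[...,2]+60)&(C[...,2]>.112);br[130:]=0;br[:, :250]=0;br[:,330:]=0
ys,xs=np.nonzero(br);Q=onplane('wrist',K,T,np.c_[xs,ys],.12)[:,:2];r=cv2.minAreaRect((Q*1000).astype(np.float32));print(len(Q),r, Q.mean(0))
b=(p.max(2)<70)&(C[...,2]>.14)&(C[...,2]<.16);b[:165]=0;b[335:]=0;b[:,:310]=0;b[:,350:]=0
Tin=np.linalg.inv(f['T'])
for r in range(200,330,20):
    w=np.nonzero(b[r])[0];q=onplane('wrist',K,T,[((w.min()+w.max())/2,r)],.147);print(r,w.min(),w.max(),q.round(4),(Tin[:3,:3]@q.T).T+Tin[:3,3])
cv2.imwrite('pics/stud.png',cv2.resize(p[50:125,250:330].astype(np.uint8)[:,:,::-1],(640,600),interpolation=cv2.INTER_NEAREST))
```

```text
303 ((446.4481201171875, 148.45335388183594), (10.918060302734375, 11.367862701416016), 87.93241882324219) [0.44645827 0.14845959]
200 320 334 [[0.4232 0.2206 0.147 ]] [[0.0357866  0.00190445 0.07932301]]
220 320 334 [[0.4234 0.2333 0.147 ]] [[0.02308316 0.00192946 0.07930469]]
240 320 334 [[0.4236 0.2464 0.147 ]] [[0.00999571 0.00196007 0.07928582]]
260 320 333 [[0.4241 0.26   0.147 ]] [[-0.00357266  0.00167507  0.07926583]]
280 320 333 [[0.4243 0.2741 0.147 ]] [[-0.01773331  0.00171134  0.07924541]]
300 320 334 [[0.4241 0.289  0.147 ]] [[-0.03261434  0.00209074  0.07922443]]
320 321 333 [[0.4243 0.3048 0.147 ]] [[-0.0483641   0.00214972  0.07920175]]
```

View pics/stud.png

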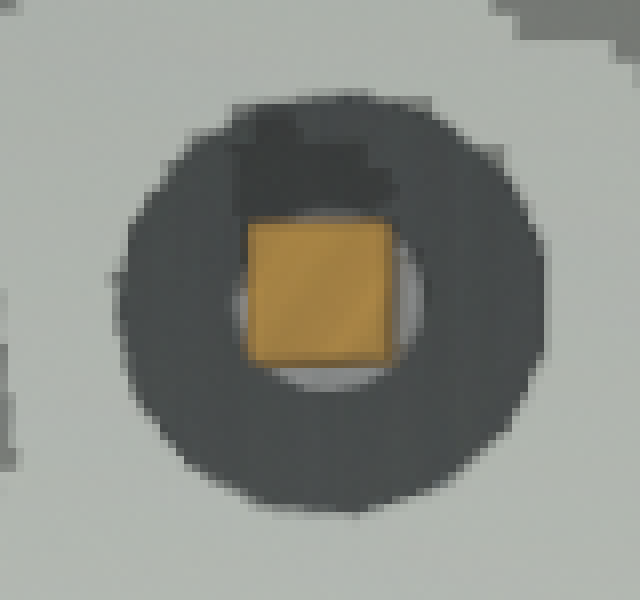

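```bash
python3 -m inch '[[[0,0,0],[0,0,0.0825],0.5],[[0,0,0],[0,0,0.0825],0.5],[[0,0,0],[0,0,0.0825],0.5],[[0,0,0],[0,0,0.0825],0.5],[[0,0,0],[0,0,0],-1],[[0,0,0],[0,0,0],-1],[[0,0,0],[0,0,0],-1],[[0,0,0],[0,0,0],-1],[[0,0,0],[0,0,0],-1]]'
python3 - <<'E'
from h import *
st=arm.read_state();print(st['force'],st['eef_rot'],st['qpos'])
E
```

```text
clock: 16.02
tool_pos: [0.4233, 0.2571, 0.13]
eef_rot: [179.7, 0.0, -90.9]
force: [-20.5, -0.3, 11.4]
gripper_width: 0.0079
[-20.46243315  -0.30431053  11.39575397] [ 1.79690787e+02  2.03028477e-02 -9.08755872e+01] [ 54.44877711 -13.17297633 -20.00573206  -0.26765641 -83.32654149
 -55.29283543]
```

```bash
cat > door.py <<'E'
from h import *
def rows(th0,th1,n,f0,f1,off=.015):
    def st(th,f):
        t,g=np.radians(th),np.radians(f)
        b=np.array([-.187*np.cos(t)+.047*np.sin(t),.187*np.sin(t)+.047*np.cos(t)])
        return b+off*np.array([np.sin(g),-np.cos(g)]),g
    for k in range(n):
        a,g=st(th0+(th1-th0)*k/n,f0+(f1-f0)*k/n);b,_=st(th0+(th1-th0)*(k+1)/n,f0+(f1-f0)*(k+1)/n)
        d=b-a; tz=np.array([np.sin(g),-np.cos(g)]);ty=np.array([-np.cos(g),-np.sin(g)])
        print(k,'y %.4f z %.4f'%(d@ty/.3,d@tz/.3),'turn %.4f'%((f1-f0)/n/90))
E
python3 - <<'E'
from door import *
rows(0,99,18,0,15)
E
```

```text
0 y -0.0186 z -0.0590 turn 0.0093
1 y -0.0250 z -0.0567 turn 0.0093
2 y -0.0311 z -0.0537 turn 0.0093
3 y -0.0369 z -0.0500 turn 0.0093
4 y -0.0421 z -0.0457 turn 0.0093
5 y -0.0469 z -0.0409 turn 0.0093
6 y -0.0512 z -0.0355 turn 0.0093
7 y -0.0548 z -0.0297 turn 0.0093
8 y -0.0577 z -0.0236 turn 0.0093
9 y -0.0600 z -0.0172 turn 0.0093
10 y -0.0615 z -0.0105 turn 0.0093
11 y -0.0623 z -0.0037 turn 0.0093
12 y -0.0623 z 0.0031 turn 0.0093
13 y -0.0616 z 0.0098 turn 0.0093
14 y -0.0601 z 0.0165 turn 0.0093
15 y -0.0580 z 0.0230 turn 0.0093
16 y -0.0551 z 0.0291 turn 0.0093
17 y -0.0515 z 0.0349 turn 0.0093
```

```bash
python3 -m inch '[[[0,0,0],[0,0.008,-0.008],-1],[[0,0,0],[0,0,0],-1]]'
```

```text
clock: 16.27
tool_pos: [0.4233, 0.2571, 0.1309]
eef_rot: [180.0, 0.0, -91.0]
force: [-2.3, 1.7, -4.3]
gripper_width: 0.0079
```

```bash
python3 -m inch '[[[0.0093,0,0],[0,-0.0186,-0.059],-1],[[0.0093,0,0],[0,-0.025,-0.0567],-1]]';python3 -m inch '[[[0.0093,0,0],[0,-0.0311,-0.0537],-1],[[0.0093,0,0],[0,-0.0369,-0.05],-1],[[0,0,0],[0,0,0],-1]]'
python3 - <<'E'
from h import *
p,d=arm.read_camera('side');cv2.imwrite('pics/s10.png',p[:,:,::-1])
E
```

```text
clock: 16.52
tool_pos: [0.4361, 0.2568, 0.1661]
eef_rot: [-178.4, -0.0, -91.0]
force: [-3.2, 3.1, -4.8]
gripper_width: 0.0075
clock: 16.9
tool_pos: [0.4561, 0.2565, 0.2]
eef_rot: [-176.6, 0.1, -91.0]
force: [-9.0, 2.5, 2.9]
gripper_width: 0.0077
```

View pics/s10.png

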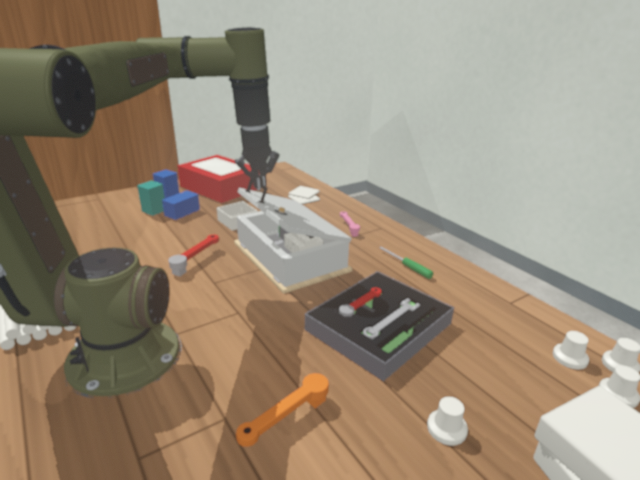

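```bash
python3 -m inch '[[[0.0093,0,0],[0,-0.0421,-0.0457],-1],[[0.0093,0,0],[0,-0.0469,-0.0409],-1],[[0.0093,0,0],[0,-0.0512,-0.0355],-1]]';python3 -m inch '[[[0.0093,0,0],[0,-0.0548,-0.0297],-1],[[0.0093,0,0],[0,-0.0577,-0.0236],-1],[[0.0093,0,0],[0,-0.06,-0.0172],-1],[[0,0,0],[0,0,0],-1]]'
python3 - <<'E'
from h import *
st=arm.read_state();print(st['ft_torque'],st['qpos'])
E
```

```text
clock: 17.32
tool_pos: [0.4947, 0.2557, 0.24]
eef_rot: [-174.1, 0.1, -90.9]
force: [-8.1, 2.0, 2.6]
gripper_width: 0.0073
clock: 17.82
tool_pos: [0.5452, 0.2548, 0.2678]
eef_rot: [-171.4, 0.1, -91.0]
force: [-6.8, 2.4, 6.6]
gripper_width: 0.0071
[0.87030629 2.26598139 0.15765332] [ 47.92586071  -4.14214137  -0.39243944   6.41206457 -88.00354003
 -48.836779  ]
```

Door at about 55°, forces small. Continuing.

```bash
python3 -m inch '[[[0.0093,0,0],[0,-0.0615,-0.0105],-1],[[0.0093,0,0],[0,-0.0623,-0.0037],-1],[[0.0093,0,0],[0,-0.0623,0.0031],-1],[[0.0093,0,0],[0,-0.0616,0.0098],-1],[[0,0,0],[0,0,0],-1]]'
python3 - <<'E'
from h import *
st=arm.read_state();print(st['ft_torque'],st['qpos'])
p,d=arm.read_camera('side');cv2.imwrite('pics/s11.png',p[:,:,::-1])
p,d=arm.read_camera('wrist');cv2.imwrite('pics/w11.png',p[:,:,::-1])
E
```

```text
clock: 18.45
tool_pos: [0.6196, 0.2534, 0.2795]
eef_rot: [-168.0, 0.1, -91.0]
force: [-0.4, 3.0, 5.7]
gripper_width: 0.0072
[0.93732971 0.47286688 0.21401873] [ 43.70705781   3.32218609   7.1615699    8.40451078 -85.24602932
 -44.80135206]
```

View pics/s11.png

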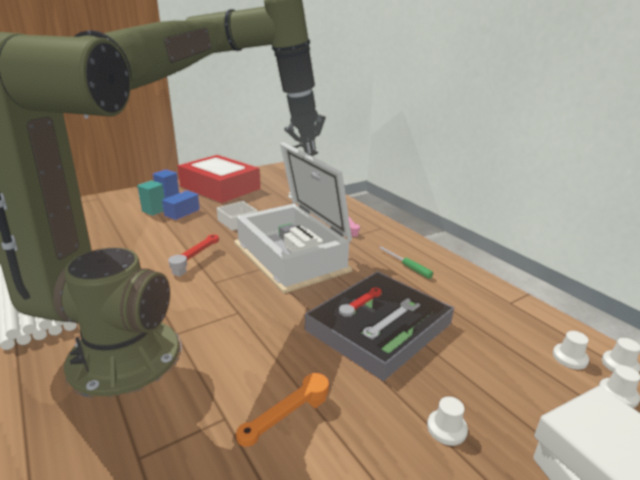

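View pics/w11.png

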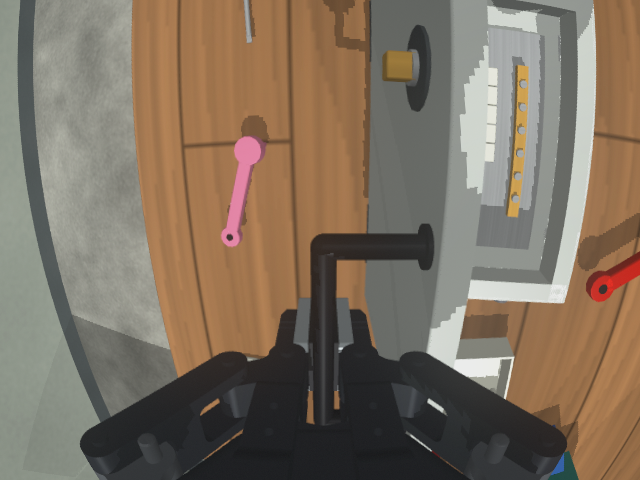

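Run:
```python
from door import *
rows(77,97,4,11.7,8)
```

```text
0 y -0.0533 z 0.0148 turn -0.0103
1 y -0.0521 z 0.0186 turn -0.0103
2 y -0.0506 z 0.0223 turn -0.0103
3 y -0.0489 z 0.0259 turn -0.0103
```

```bash
python3 -m inch '[[[-0.0103,0,0],[0,-0.0533,0.0148],-1],[[-0.0103,0,0],[0,-0.0521,0.0186],-1]]';python3 -m inch '[[[-0.0103,0,0],[0,-0.0506,0.0223],-1],[[-0.0103,0,0],[0,-0.0489,0.0259],-1],[[0,0,0],[0,0,0],-1]]'
python3 - <<'E'
from h import *
st=arm.read_state();print(st['ft_torque'],st['qpos'])
p,d=arm.read_camera('side');cv2.imwrite('pics/s12.png',p[:,:,::-1]);np.savez('s12.npz',p=p,d=d)
p,d=arm.read_camera('wrist');cv2.imwrite('pics/w12.png',p[:,:,::-1]);np.savez('w12.npz',p=p,d=d,T=pose(st))
E
```

```text
clock: 18.8
tool_pos: [0.6513, 0.2529, 0.275]
eef_rot: [-170.0, 0.0, -91.0]
force: [-0.8, 3.2, 2.7]
gripper_width: 0.0072
clock: 19.18
tool_pos: [0.6848, 0.2522, 0.2651]
eef_rot: [-171.7, 0.0, -91.1]
force: [2.0, 2.3, 4.4]
gripper_width: 0.0074
[ 1.10949376 -0.36363665  0.14707723] [ 38.35178968  15.59997861  20.96087337   5.19748726 -88.94412867
 -39.21147817]
```

View pics/s12.png

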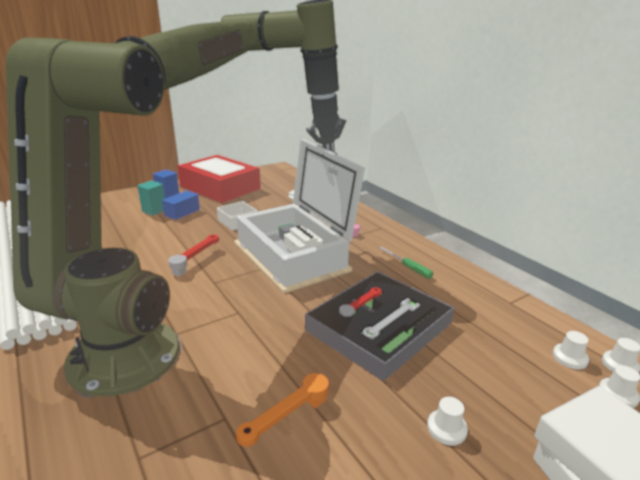

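View pics/w12.png

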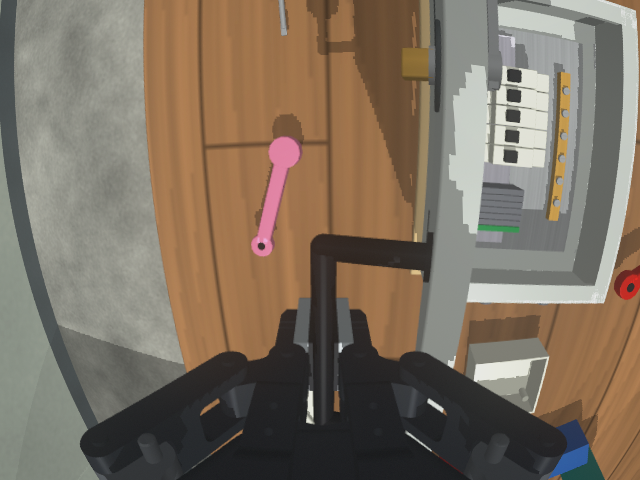

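```bash
python3 - <<'E'
from door import *
rows(97,100,1,8,7)
E
python3 -m inch '[[[-0.01,0,0],[0,-0.029,0.018],-1],[[0,0,0],[0,0,0],-1]]'
```

```text
0 y -0.0281 z 0.0171 turn -0.0111
clock: 19.52
tool_pos: [0.6928, 0.252, 0.2614]
eef_rot: [-172.7, 0.0, -91.0]
force: [2.2, 4.1, 5.8]
gripper_width: 0.0072
```

Now at about 100° (1.74 rad). I'll open the jaws a little and look.

```bash
python3 -m inch '[[[0,0,0],[0,0,0],-0.45],[[0,0,0],[0,0,0],-0.45],[[0,0,0],[0,0,0],-0.45]]'
python3 - <<'E'
from h import *
p,d=arm.read_camera('wrist');cv2.imwrite('pics/w13.png',p[:,:,::-1])
E
```

```text
clock: 19.9
tool_pos: [0.6916, 0.2516, 0.2603]
eef_rot: [-172.9, -0.0, -91.0]
force: [2.4, -0.4, 4.0]
gripper_width: 0.0236
```

View pics/w13.png

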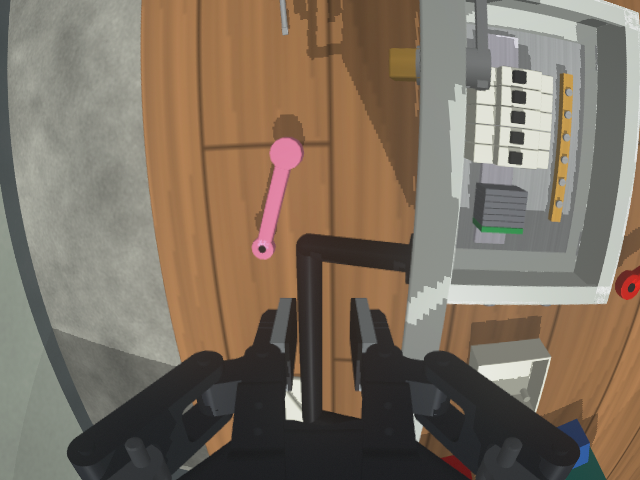

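```bash
python3 -m inch '[[[0,0,0],[0,-0.01,-0.04],-0.45],[[0,0,0],[0,-0.01,-0.04],-0.45],[[0,0,0],[0,0,-0.06],-0.45]]';python3 -m inch '[[[0,0,0],[0,0,-0.08],-0.45],[[0,0,0],[0,0,-0.08],-0.45],[[0,0,0],[0,0,-0.1],-0.45],[[0,0,0],[0,0,0],-0.45]]'
python3 - <<'E'
from h import *
p,d=arm.read_camera('wrist');cv2.imwrite('pics/w14.png',p[:,:,::-1])
p,d=arm.read_camera('side');cv2.imwrite('pics/s14.png',p[:,:,::-1])
E
```

```text
clock: 20.32
tool_pos: [0.6921, 0.2521, 0.3027]
eef_rot: [-173.0, -0.0, -91.0]
force: [0.2, 0.9, 0.5]
gripper_width: 0.0236
clock: 20.82
tool_pos: [0.6826, 0.2522, 0.3847]
eef_rot: [-172.6, 0.2, -91.0]
force: [0.1, 0.2, 0.6]
gripper_width: 0.0237
```

View pics/w14.png

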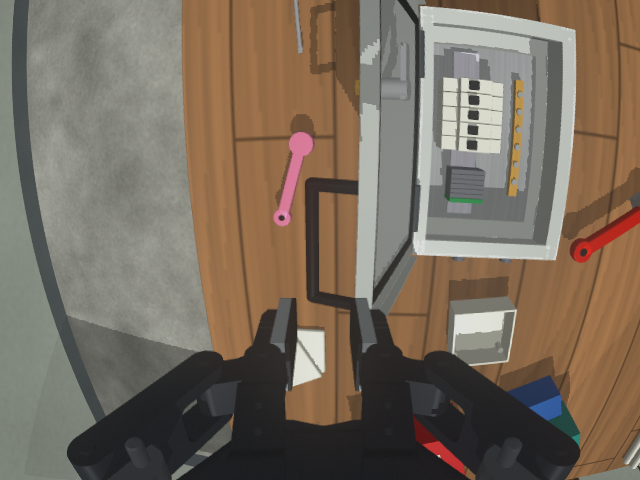

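View pics/s14.png

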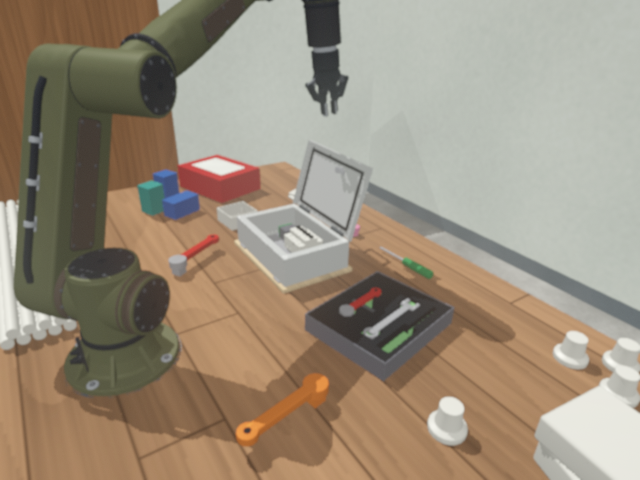

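```bash
python3 -m inch '[[[0,0,0],[0,0.12,-0.05],-0.45],[[0,0,0],[0,0.12,-0.03],-0.45],[[0,0,0],[0,0.12,0],-0.45],[[0,0,0],[0,0.12,0],-0.45],[[0,0,0],[0,0.12,0],-0.45],[[0,0,0],[0,0.1,0],-0.45],[[0,0,0],[0,0,0],-0.45],[[0,0,0],[0,0,0],-0.45],[[0,0,0],[0,0,0],-0.45],[[0,0,0],[0,0,0],-0.45]]'
python3 - <<'E'
from h import *
st=arm.read_state()
p,d=arm.read_camera('wrist');cv2.imwrite('pics/w15.png',p[:,:,::-1])
p,d=arm.read_camera('side');cv2.imwrite('pics/s15.png',p[:,:,::-1])
K,T=cam('side');C=cloud('side',K,T,d)
# door inner face points
P=C[170:225,305:350].reshape(-1,3);k=(P[:,2]>.13)&(P[:,2]<.32)&(P[:,0]>.55)&(P[:,0]<.75);P=P[k];c=np.median(P,0);P=P[np.linalg.norm(P-c,axis=1)<.12];u,s,v=np.linalg.svd(P-P.mean(0),full_matrices=False);n=v[2];n*=-np.sign(n[0]);print('inner normal',n,'theta',np.arctan2(-n[0],-n[2]),len(P), s)
p,d=arm.read_camera('top');cv2.imwrite('pics/t15.png',p[:,:,::-1]);K,T=cam('top');z=cloud('top',K,T,d)
pp=p.astype(int);r=(pp[...,0]>120)&(pp[...,1]<80)&(pp[...,2]<80);r[:, :350]=0;r[:,400:]=0;r[:180]=0;r[270:]=0
print('key lever z',np.median(z[r][:,2]),r.sum())
E
```

```text
clock: 22.18
tool_pos: [0.4718, 0.2559, 0.3771]
eef_rot: [-172.9, -0.1, -91.0]
force: [-0.5, 0.5, -0.7]
gripper_width: 0.0231
inner normal [-0.96579681  0.02120612  0.25843147] theta 1.832254666163807 1721 [2.44530687 1.42444031 0.1160399 ]
key lever z 0.052434452372291274 219
```

View pics/t15.png

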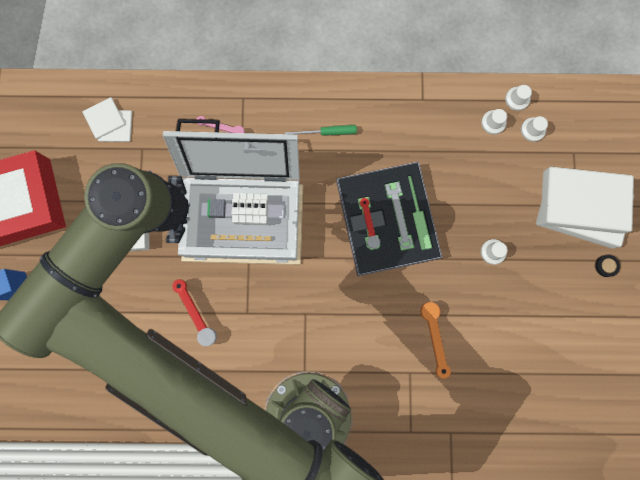

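View pics/s15.png

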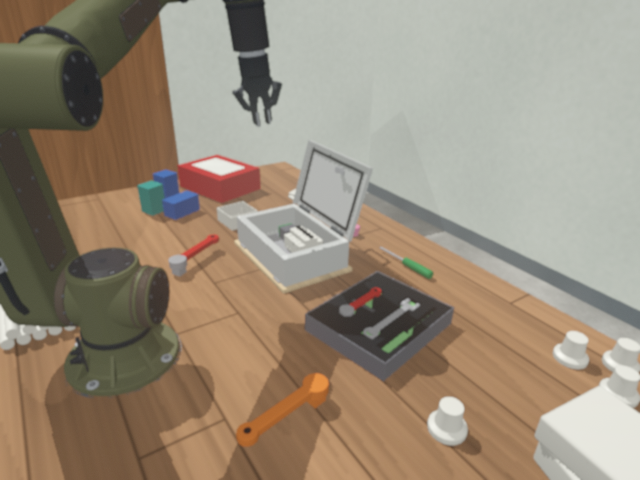

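Run:
```python
from cell import arm
print(arm.job_done())
```

```text
the job is handed in; nothing more can be done
None
```

The job is done and handed in, with the clock at about 22 s of the 69 s allowed.

**What I did**
- I gripped the red lever of the key on the latch, turned it anticlockwise onto the stop and backed it off to relieve it. Then I lifted it off and lowered it into its cut-out in the tray.
- I gripped the black pull handle, swung the door to about 100°, and released it so that it sank onto its stop by itself.

**Last checks**
- **Key:** the lever top was level at 51 mm along its whole length, which is the seated height. The later top camera view read 52 mm.
- **Latch:** the stud stood within about 1° of the fully unlocked position, and the door lifted freely.
- **Door:** it measured 1.83 rad, resting at its 1.85 stop.
- **Robot:** the gripper was clear and touching nothing, and the largest force I read was about 23 N.
- **Other items:** in the last pictures the spanner, screwdriver and lamp holders looked where they were. The arm partly hid the plastic box in the top view, but it looked in place in the side view.

**Checks that disagreed**
- The key turned to about 103°, roughly 5° past the stop plus its stated play, with only small forces. The stud was square afterwards.
- The wrist and top cameras differed by 1 to 3 mm on the tray position. I split the difference, and the key went in with no side contact.
- Closing on the handle, the wrist read about 20 N sideways because I was 2.5 mm off. I relaxed this before lifting.

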